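# Pack the pipette kit carton

## Task

Pack the pipette kit: fold both carton flaps right back, past upright, and leave them open; lift every pipette off the blue stand and lower it, without dropping it, foot down into a hole of its own in the carton's insert; and set the toppled square bottle upright, cap up, in the carton's large square bay. Leave the other things on the bench where they are.

Things in the scene. Friction and masses are not known exactly. Their poses are not given: they have to be found in the camera images.
- pipette_a: white pipette, blue button and hanger; may be absent. Origin mid foot, z up its length. Shaft to z 70 mm, 10 mm thick at the foot, 16 from z 45. Body z 70-150, 22 (x) by 24 mm (y). Button to z 165, 18 wide. Hanger on its +x side: arm z 105-111, 20 wide, out to x 31, tongue x 27-31 down to z 89, hooked over the stand's top edge: lift 20 mm or more, then draw to its own -x. About 80 g
- pipette_b: white pipette, orange button and hanger; may be absent. Origin mid foot, z up its length. Shaft to z 70 mm, 10 mm thick at the foot, 16 from z 45. Body z 70-150, 22 (x) by 24 mm (y). Button to z 165, 18 wide. Hanger on its +x side: arm z 105-111, 20 wide, out to x 31, tongue x 27-31 down to z 89, hooked over the stand's top edge: lift 20 mm or more, then draw to its own -x. About 80 g
- pipette_c: white pipette, green button and hanger; may be absent. Origin mid foot, z up its length. Shaft to z 70 mm, 10 mm thick at the foot, 16 from z 45. Body z 70-150, 22 (x) by 24 mm (y). Button to z 165, 18 wide. Hanger on its +x side: arm z 105-111, 20 wide, out to x 31, tongue x 27-31 down to z 89, hooked over the stand's top edge: lift 20 mm or more, then draw to its own -x. About 80 g
- pipette_d: white pipette, yellow button and hanger; may be absent. Origin mid foot, z up its length. Shaft to z 70 mm, 10 mm thick at the foot, 16 from z 45. Body z 70-150, 22 (x) by 24 mm (y). Button to z 165, 18 wide. Hanger on its +x side: arm z 105-111, 20 wide, out to x 31, tongue x 27-31 down to z 89, hooked over the stand's top edge: lift 20 mm or more, then draw to its own -x. About 80 g
- stand: fixed pipette stand: upright blue strip, 12 mm thick in x, 360 mm along y, top edge at z 125 mm, lower edge at z 75 mm, grey leg at each end (y +-174 mm). Origin on the table below the middle of the strip. Pipettes hang on its -x face, about 78 mm apart, 8 mm high tabs between them
- carton: fixed brown carton, 190 mm (x) by 240 mm (y), walls 5 mm, rim at z 110 mm; inside is a white insert with its top at z 75 mm holding four 26 mm square holes and one 64 mm square bay. Origin on the table under its middle; -x is the side with the near flap
- hole0 (a point): middle of the mouth of a 26 mm square pipette hole in the insert (z 75 mm); its floor is 60 mm lower, at z 15 mm. Any pipette fits any hole
- hole1 (a point): middle of the mouth of a 26 mm square pipette hole in the insert (z 75 mm); its floor is 60 mm lower, at z 15 mm. Any pipette fits any hole
- hole2 (a point): middle of the mouth of a 26 mm square pipette hole in the insert (z 75 mm); its floor is 60 mm lower, at z 15 mm. Any pipette fits any hole
- hole3 (a point): middle of the mouth of a 26 mm square pipette hole in the insert (z 75 mm); its floor is 60 mm lower, at z 15 mm. Any pipette fits any hole
- bay (a point): middle of the floor (z 20 mm) of the 64 mm square bottle bay, which is 55 mm deep and square to the carton; its axes are the carton's
- flap_near (a joint): angle of the carton's near flap (rad): 0 shut and level, 1.57 upright, 2.6 folded right back outside. Stiff crease, stays where left. 70 mm from crease to free edge, 236 mm wide, 4 mm thick; crease on the carton's -x upper rim. Starts a little ajar; a slot of at least 50 mm is open between the two free edges
- flap_far (a joint): angle of the carton's far flap (rad): 0 shut and level, 1.57 upright, 2.6 folded right back outside. Stiff crease, stays where left. 70 mm from crease to free edge, 236 mm wide, 4 mm thick; crease on the carton's +x upper rim. Starts a little ajar; a slot of at least 50 mm is open between the two free edges
- flap_near_edge (a point): middle of the near flap's free edge
- flap_far_edge (a point): middle of the far flap's free edge
- flap_near_hinge (a point): middle of the near flap's crease, at the rim
- flap_far_hinge (a point): middle of the far flap's crease, at the rim
- bottle: square white bottle with a blue label band and an orange cap, lying on its side. Origin at the middle of its base; x runs along it to the cap, and points up when the bottle stands upright. Body 48 x 48 mm, x 0 to 94 mm, heavy base; neck 22 mm wide; round cap 30 mm wide, x 106 to 130 mm. Mass about 180 g. It may get knocked aside
- vial_block: white block 100 x 85 mm with small blue-capped vials, 60 mm high. Not part of the job. Origin at the middle of its underside
- tip_box: red tip box with yellow tips, 120 x 85 x 56 mm. Not part of the job. Origin at the middle of its underside
- beaker: clear beaker, 68 mm wide, 85 mm high. Not part of the job. Origin at the middle of its underside
- jar: amber jar with blue lid, 60 mm wide, 75 mm high. Not part of the job. Origin at the middle of its underside
- cassette: flat white test cassette, 76 x 26 x 8 mm. Not part of the job. Origin at the middle of its underside
- slide_box: blue slide box, 90 x 80 x 35 mm. Not part of the job. Origin at the middle of its underside
Not all that is in view belongs to the job. What is shaped like the bottle but green or purple is not meant. Leave any pink look-alike of the pipette_b alone.

How it is judged:
On the way:
1. both carton flaps are folded back past upright (value of joint each of flap_near, flap_far above 1.65 rad), for 0.2 s.
At the end, for the whole second after the job is handed in: Both flaps open beyond 1.6 rad; each pipette present at rest in a hole: foot within 20 mm of its middle, under 27 mm above the carton's underside, tilt under 0.35 rad; bottle at rest in the bay: base within 30 mm of its middle, under 35 mm up, cap up, tilt under 0.25 rad (value of joint each of flap_near, flap_far above 1.6 rad and (horizontal distance between pipette_a and hole0 below 0.02 m or horizontal distance between pipette_a and hole1 below 0.02 m or horizontal distance between pipette_a and hole2 below 0.02 m or horizontal distance between pipette_a and hole3 below 0.02 m) and z of each of pipette_a, pipette_b, pipette_c, pipette_d in the frame of carton below 0.027 m and angle between each of pipette_a, pipette_b, pipette_c, pipette_d's own z axis and vertical below 0.35 rad and linear speed of each of pipette_a, pipette_b, pipette_c, pipette_d, bottle below 0.05 m/s and (horizontal distance between pipette_b and hole0 below 0.02 m or horizontal distance between pipette_b and hole1 below 0.02 m or horizontal distance between pipette_b and hole2 below 0.02 m or horizontal distance between pipette_b and hole3 below 0.02 m) and (horizontal distance between pipette_c and hole0 below 0.02 m or horizontal distance between pipette_c and hole1 below 0.02 m or horizontal distance between pipette_c and hole2 below 0.02 m or horizontal distance between pipette_c and hole3 below 0.02 m) and (horizontal distance between pipette_d and hole0 below 0.02 m or horizontal distance between pipette_d and hole1 below 0.02 m or horizontal distance between pipette_d and hole2 below 0.02 m or horizontal distance between pipette_d and hole3 below 0.02 m) and horizontal distance between bottle and bay below 0.03 m and z of bottle in the frame of carton below 0.035 m and angle between bottle's own x axis and vertical below 0.25 rad); the robot touches nothing.
It fails at once if a pipette is dropped: it moves faster than 0.8 m/s while the fingers do not hold it ((linear speed of pipette_a above 0.8 m/s and contact force between the fingers and pipette_a below 0.05 N) or (linear speed of pipette_b above 0.8 m/s and contact force between the fingers and pipette_b below 0.05 N) or (linear speed of pipette_c above 0.8 m/s and contact force between the fingers and pipette_c below 0.05 N) or (linear speed of pipette_d above 0.8 m/s and contact force between the fingers and pipette_d below 0.05 N)).
It fails at once if one of the other things on the bench is pushed more than 40 mm away or knocked over (distance of any of vial_block, tip_box, beaker, jar, cassette, slide_box from where it was at the start of the episode above 0.04 m or angle between any of vial_block, tip_box, beaker, jar, cassette, slide_box's own z axis and vertical above 0.6 rad).
Of pipette_a, pipette_b, pipette_c, pipette_d only 2 to 4 are there at a start; the rules pass over those that are not, and their reading is None.
At some moment in a run one of bottle may be knocked a few centimetres aside while the robot is not near it.
It also fails if it takes over 210 s, if anything falls off the work surface, if the arm or the gripper's body presses on something with over 40 N, if the wrist force passes 120 N, or if a joint passes its speed limit or range.

## Robot

A 6-joint arm with a two-finger parallel gripper is mounted at the origin on the work surface. World frame = base frame: x ahead of the robot, y to its left, z up, the work surface at z = 0. Lengths are in m, angles in rad, forces in N, time in s.
With the tool pointing down it reaches from about 0.375 to 0.9 m from the base axis. Payload 3.1 kg.
Tool frame: the origin (TCP) lies at the very end of the fingers, on their centre line; the grasp point (between the pads) lies 19 mm behind it; z points along the fingers, y is the line along which they close (so a half turn about z gives the same grasp; the last joint's range is limited). The gripper opens to 85 mm and grips with 20 to 120 N. Pads are 22 mm wide; open, the fingers measure 114 mm over their backs; the gripper's body (76 mm by 85 mm) begins 54 mm behind the grasp point. The pads swing forward as they close: fully open they stand 13 mm farther back than shut.
Start: joints at [1.099, 0.527, 1.433, -0, 1.181, -0.178], TCP at [0.18, 0.598, 0.231] pointing down, gripper open.
Joint ranges: [-3.08, 3.08], [-0.75, 2.2], [0.22, 2.44], [-1.43, 4.57], [0, 2.65], [-2.85, 2.85]. Speed limits (rad/s): [2.79, 2.79, 3.14, 3.14, 3.14, 3.14].

## Interface

Orientations are given as a unit quaternion [x, y, z, w].
In Python, from station import telemetry, snapshot, ticket gives the robot as it stands.
- The arm moves only by the tool move_arm, never from a script. Its argument "commands" is text: rows parted by semicolons, each of 7 numbers parted by spaces: the shift along the tool's x, y, z in mm, then the turn, a rotation vector about the tool's x, y, z in degrees, then the opening, from -1 (shut) to 1 (fully open). A call has exactly 5 rows; each row is the pose to reach, as a shift and turn from the pose commanded when the call began, along the tool's axes at that moment; what a row does not reach only later rows make up. A row lasts 1/8 s, in which the tool goes at most 62.5 mm and 10.7 degrees, less where a joint would pass 70% of its speed; a pose out of reach is approached as far as the arm can. A call with a gripper value outside its range is refused whole. The fingers move at their own pace and stop on an object; "grip_force" is the grip in N (left out, the last holds). Time passes only in rows, so rows that repeat a pose let the fingers close, or fill a call up. It gives the time, the measured TCP pose, the force, the opening and the grip force at its end, in the units of the state.
- telemetry.sense(): the state, without advancing time (a new reading comes with each control period).
- snapshot(name): name is "scene" or "top"; returns a dict with "image" (420x560x3 uint8, red, green, blue), "fx", "fy", "cx", "cy" (pixels), "pose" (4x4, takes a point from camera to world coordinates). Camera axes: x right, y down, z forward; pixel columns grow to the right and rows downward; lengths in m; the calibration is good to about 2 mm. A picture is of the moment at which its call begins. There is no depth.
- ticket.sign_off(): hands the job in; it is judged then, once.
The state is a dict: "t": time; "q": joint angles; "qd": joint speeds; "tau": joint torques, N m; "tcp_pos": TCP position; "tool_rot": TCP orientation; "force": force on the tool from outside, world axes, zero at the start; "ft_torque": the same for the moment, N m; "finger_gap": opening from 0.0 (shut) to 1.0 (fully open); "gripper_force": force on a finger pad.
Only numpy, scipy, OpenCV 4.12 (cv2) and the standard library are available. Lean on these libraries where they do the work, as an engineer would, in place of code of your own. Each camera call takes 0.05 s, during which the arm holds its last target. There are 200 camera calls.

## Working session

There is one attempt and no reset: what is moved stays moved. The work goes in short steps, Python scripts to look and compute and a tool call to move; the robot and the scene stay as the last step left them, time stands still between calls to the robot, and variables do not carry over. Pictures are saved under pics/ and viewed, at most 14 in all, crops included, and the job is handed in when it is done.

Besides the shell and the picture viewer there is one more tool, called in YAML: its name, and indented under it one key for each argument. move_arm: Moves the arm, as the interface text tells. Its arguments: {"type":"object","properties":{"commands":{"type":"string"},"grip_force":{"type":"number"}},"required":["commands"]}

```bash
mkdir -p pics; ls; cat > h.py <<'E'
import numpy as np,cv2
from station import telemetry,snapshot,ticket
def snap(n,f):
    s=snapshot(n); cv2.imwrite('pics/'+f,s['image'][:,:,::-1]); np.savez('pics/'+f[:-4]+'.npz',K=[s['fx'],s['fy'],s['cx'],s['cy']],P=s['pose']); return s
def px(f,u,v,z):
    d=np.load('pics/'+f+'.npz');fx,fy,cx,cy=d['K'];P=d['P']
    r=P[:3,:3]@np.array([(u-cx)/fx,(v-cy)/fy,1]);o=P[:3,3]
    return o+r*(z-o[2])/r[2]
def proj(f,p):
    d=np.load('pics/'+f+'.npz');fx,fy,cx,cy=d['K'];P=d['P']
    c=P[:3,:3].T@(np.array(p)-P[:3,3]); return np.array([fx*c[0]/c[2]+cx,fy*c[1]/c[2]+cy])
E
python3 - <<'E'
from h import *
for n in('top','scene'):
    s=snap(n,n+'0.png'); print(n,s['fx'],s['cx'],s['cy'],np.round(s['pose'],3).tolist())
print(telemetry.sense())
E
```

```text
pics
top 459.7793289068399 283.11169930028694 209.30301780593376 [[0.014, -0.998, 0.065, 0.368], [-1.0, -0.014, 0.001, -0.021], [0.0, -0.065, -0.998, 1.341], [0.0, 0.0, 0.0, 1.0]]
scene 426.8302155207508 290.9559643490998 203.08270349924868 [[-0.442, 0.541, -0.716, 1.358], [0.897, 0.247, -0.367, 0.476], [-0.022, -0.804, -0.594, 0.852], [0.0, 0.0, 0.0, 1.0]]
{'t': 0.1, 'q': array([ 1.09946251e+00,  5.28375891e-01,  1.43376411e+00,  2.41349203e-05,
        1.18144695e+00, -1.78480118e-01]), 'qd': array([-0.00025637, -0.00299618, -0.00178061, -0.00134073, -0.00176671,
        0.00019616]), 'tau': array([-2.15891114e-04, -4.43308926e+01, -1.78584301e+01, -2.29879943e-04,
        3.86379237e-03, -6.83577312e-06]), 'tcp_pos': array([0.18008212, 0.59781571, 0.23043305]), 'tool_rot': array([ 1.45908628e-01,  9.89297568e-01, -9.41415913e-04, -3.28886275e-04]), 'force': array([-0.59015807,  0.1634398 ,  0.19268496]), 'ft_torque': array([ 0.02464529, -0.0179824 , -0.06755762]), 'gripper_force': 0.0, 'finger_gap': 1.001873010535361}
```

View pics/top0.png

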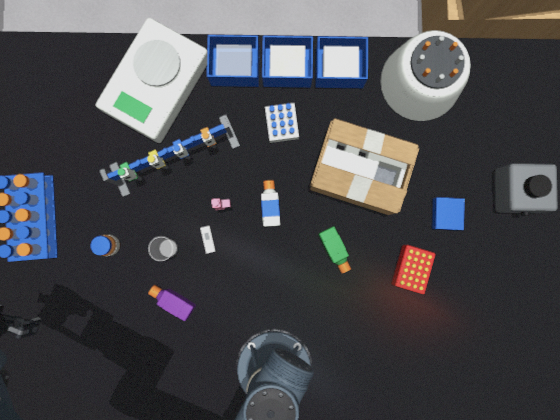

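View pics/scene0.png

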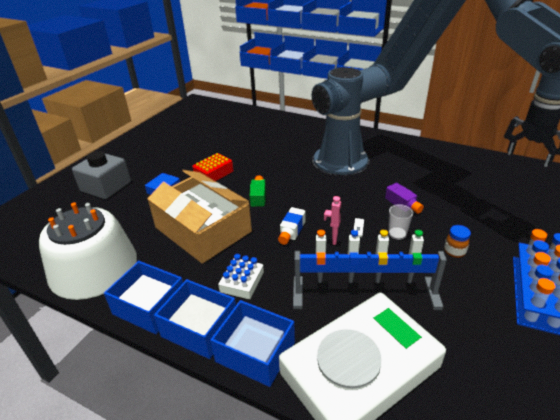

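The top view shows the stand at (115,175)–(230,130) with 4 pipettes: green (125,170), yellow (155,158), blue (180,148) and orange (208,136). The carton is at (365,167). The bottle with the blue label is at (270,205), cap up-image at (269,186).
Look-alikes: the green bottle (335,247), the purple bottle (172,303) and the pink pipette (220,204) are not meant. I'll check with close crops.

```bash
python3 - <<'E'
from h import *
a=cv2.imread('pics/top0.png')
cv2.imwrite('pics/c1.png',cv2.resize(a[110:215,95:295],None,fx=4,fy=4,interpolation=cv2.INTER_CUBIC)[:, :800])
cv2.imwrite('pics/c2.png',cv2.resize(a[110:230,300:430],None,fx=5,fy=5,interpolation=cv2.INTER_CUBIC))
E
```

```text
(no output)
```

View pics/c1.png

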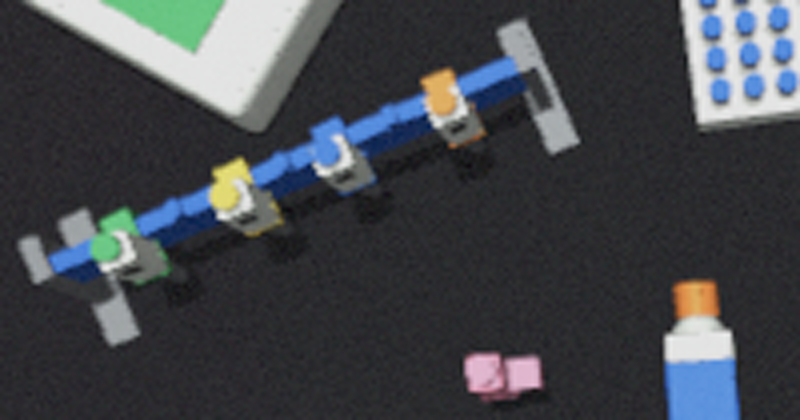

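View pics/c2.png

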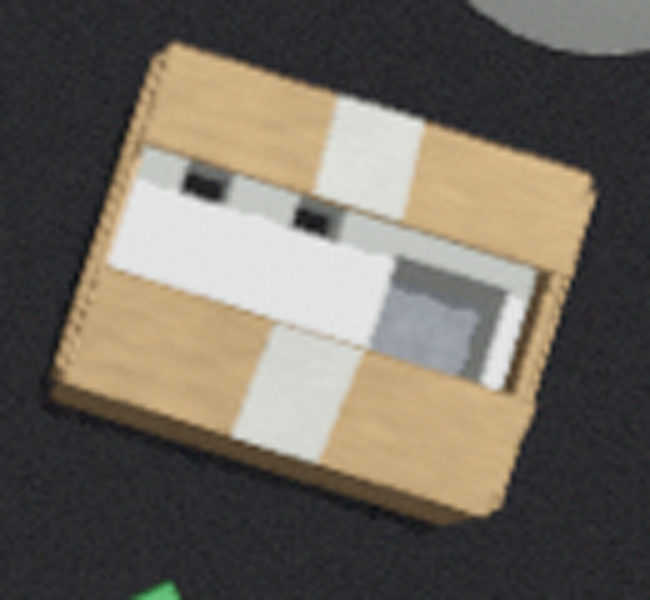

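```bash
python3 - <<'E'
from h import *
def c1(u,v,z): return px('top0',95+u/4,110+v/4,z)[:2]
def c2(u,v,z): return px('top0',300+u/5,110+v/5,z)[:2]
np.set_printoptions(precision=4,suppress=True)
L=c1(52,262,.125);R=c1(530,68,.125);print('strip',L,R,np.linalg.norm(L-R))
d=(L-R)/np.linalg.norm(L-R);print('mid',(L+R)/2,'ydir yaw',np.arctan2(-d[0],d[1]))
for n,p in dict(green=(107,246),yellow=(226,195),blue=(327,152),orange=(442,99)).items():
    q=c1(*p,.185);print(n,q,'along',(q-(L+R)/2)@d, 'x', (q-(L+R)/2)@np.array([d[1],-d[0]]))
for z in(.110,):
    C=[c2(*p,z) for p in((172,42),(596,180),(492,518),(55,385))]
    C=np.array(C);print(C,np.linalg.norm(C-np.roll(C,-1,0),axis=1),C.mean(0))
for p in((205,185),(315,220)):print('hole',c2(*p,.075))
print('bayTL',c2(398,258,.075),'bayTR',c2(505,288,.075), 'floor BL', )
# bottle
print('bottle',px('top0',269,181,.024+.015),px('top0',271,226,.048),px('top0',262,226,.048),px('top0',280,225,.048), px('top0',269,193,.048))
E
```

```text
strip [0.5304 0.447 ] [0.6658 0.1318] 0.343088533301603
mid [0.5981 0.2894] ydir yaw 0.40557764058099016
green [0.5331 0.3895] along 0.11762678193400082 x -0.020242260907077408
yellow [0.5667 0.3152] along 0.036112246784901936 x -0.01863736986977357
blue [0.5952 0.252 ] along -0.03323827318173193 x -0.01744126484609759
orange [0.6303 0.1798] along -0.11342925809777768 x -0.013657727009310833
[[ 0.6972 -0.1563]
 [ 0.6246 -0.3863]
 [ 0.4406 -0.3296]
 [ 0.509  -0.0946]] [0.2412 0.1926 0.2448 0.1981] [ 0.5679 -0.2417]
hole [ 0.6261 -0.1791]
hole [ 0.6072 -0.2403]
bayTL [ 0.5866 -0.2865] bayTR [ 0.5706 -0.3459] floor BL
bottle [0.5326 0.021  0.039 ] [0.4043 0.013  0.048 ] [0.4039 0.0383 0.048 ] [ 0.4074 -0.0122  0.048 ] [0.4974 0.0201 0.048 ]
```

```bash
cat >> h.py <<'E'
from scipy.spatial.transform import Rotation as Rn, Slerp
def down(b,tilt=0,ax=None):
    """tool down, y along world angle b; then tilt (deg) about horizontal world axis ax"""
    y=np.array([np.cos(b),np.sin(b),0]);z=np.array([0,0,-1.]);R=Rn.from_matrix(np.c_[np.cross(y,z),y,z])
    return Rn.from_rotvec(np.radians(tilt)*np.append(ax,0))*R if tilt else R
def plan(wps,step=55,deg=9,start=None):
    """wps: (pos m, Rotation, opening[, rows]); prints calls of 5 rows"""
    s=telemetry.sense();p=np.array(s['tcp_pos']);R=Rn.from_quat(s['tool_rot'])
    if start is not None:p,R=start
    rows=[]
    a,A=p,R
    for w in wps:
        b,B,g=np.array(w[0]),w[1],w[2]
        n=max(1,int(np.ceil(max(np.linalg.norm(b-a)*1e3/step,np.degrees((A.inv()*B).magnitude())/deg))))
        if len(w)>3:n=max(n,w[3])
        sl=Slerp([0,1],Rn.concatenate([A,B]))
        rows+=[(a+(b-a)*i/n,sl(i/n),g) for i in range(1,n+1)];a,A=b,B
    while len(rows)%5:rows.append(rows[-1])
    for k in range(0,len(rows),5):
        t=[]
        for q,Q,g in rows[k:k+5]:
            d=np.round(R.inv().apply(q-p)*1e3);v=np.round((R.inv()*Q).as_rotvec(degrees=True),1)
            t.append(' '.join('%g'%(x+0.) for x in [*d,*v,g]))
        print('; '.join(t)); p,R=p+R.apply(d/1e3),R*Rn.from_rotvec(v,degrees=True)
    return p,R
# carton frame
CY=-0.295;C0=np.array([0.568,-0.242])
CX=np.array([np.cos(CY),np.sin(CY)]);CYD=np.array([-np.sin(CY),np.cos(CY)])
def cw(x,y,z):return np.append(C0+x/1e3*CX+y/1e3*CYD,z/1e3)   # mm in carton -> world
def wc(p):d=np.array(p[:2])-C0;return np.array([d@CX,d@CYD])*1e3
CB=np.pi/2+CY
E
python3 - <<'E'
from h import *
np.set_printoptions(precision=1,suppress=True)
for p in((107,267),(365,350),(532,400),(140,148),(330,200),(535,268)):
    print([ (z,wc(px('top0',300+p[0]/5,110+p[1]/5,z/1e3)).round(1).tolist()) for z in(115,125,135,145)])
def arc(s,ths,rs): # corner path -> TCP (carton x,z)
    return [cw(s*(95-r*np.cos(t))-s*9.5,0,110+r*np.sin(t)-5.5) for t,r in zip(ths,rs)]
D=down(CB);T=down(CB,30,CYD)
print('tool z tilt',T.apply([0,0,1])@np.append(CX,0))
s=-1
T=T if (T.apply([0,0,1])@np.append(CX,0))*s>0 else down(CB,-30,CYD)
th=np.array([.5,.8,1.1,1.4,1.7,2.0,2.3]);r=np.array([60,60,60,58,55,52,50])
start=telemetry.sense()
w=[([.2,.58,.33],Rn.from_quat(start['tool_rot']),-1),([.44,.1,.33],D,-1),(cw(0,0,300),D,-1),(cw(8,0,160),T,-1,3),(cw(-28,0,101),T,-1,3)]
w+=[(p,T,-1) for p in arc(s,th,r)]+[(cw(-70,0,240),T,-1)]
plan(w)
E
```

```text
[(115, [-30.6, 116.5]), (125, [-32.4, 116.8]), (135, [-34.3, 117.1]), (145, [-36.1, 117.4])]
[(115, [-31.4, -28.8]), (125, [-33.2, -27.3]), (135, [-35.0, -25.8]), (145, [-36.9, -24.4])]
[(115, [-29.9, -121.9]), (125, [-31.8, -119.7]), (135, [-33.6, -117.5]), (145, [-35.5, -115.2])]
[(115, [36.6, 118.9]), (125, [34.2, 119.2]), (135, [31.9, 119.5]), (145, [29.5, 119.7])]
[(115, [40.7, 12.9]), (125, [38.3, 14.1]), (135, [35.9, 15.2]), (145, [33.4, 16.3])]
[(115, [38.9, -103.0]), (125, [36.5, -100.9]), (135, [34.1, -98.8]), (145, [31.7, -96.7])]
tool z tilt -0.5
-12 -6 -50 0 0 0 -1; -24 -12 -100 0 0 0 -1; -61 -51 -99 0 0 0 -1; -98 -90 -99 0 0 0 -1; -135 -129 -99 0 0 0 -1
-37 -39 0 0 0 0 -1; -73 -78 0 -0.1 0 0.1 -1; -110 -117 0 -0.1 0 0.1 -1; -147 -156 0 -0.1 0 0.1 -1; -184 -195 0 -0.1 0 0.1 -1
-37 -39 0 0 0 0 -1; -74 -78 0 0 0 0 -1; -105 -119 4 0 0 0 -1; -137 -161 9 0 0 0 -1; -169 -202 13 0 0 0 -1
-31 -41 4 0 0 0 -1; -63 -83 8 0 0 0 -1; -95 -124 13 0 0 0 -1; -126 -166 17 0 0 0 -1; -128 -166 52 0 7.5 0 -1
-7 0 34 0 7.5 0 -1; -14 0 69 0 15 0 -1; -20 0 103 0 22.5 0 -1; -11 0 124 0 22.5 0 -1; -2 0 145 0 22.5 0 -1
1 0 23 0 0 0 -1; 21 0 -2 0 0 0 -1; 38 0 -9 0 0 0 -1; 56 0 -11 0 0 0 -1; 72 0 -5 0 0 0 -1
14 0 11 0 0 0 -1; 23 0 24 0 0 0 -1; 28 0 39 0 0 0 -1; 31 0 -16 0 0 0 -1; 35 0 -71 0 0 0 -1
```

move_arm:
  commands: "-12 -6 -50 0 0 0 -1; -24 -12 -100 0 0 0 -1; -61 -51 -99 0 0 0 -1; -98 -90 -99 0 0 0 -1; -135 -129 -99 0 0 0 -1"

```text
t: 0.72
tcp_pos: [0.2727, 0.4343, 0.33]
tool_rot: [0.146, 0.989, -0.0, 0.0]
force: [0.6, -0.0, 1.3]
finger_gap: 0.004
gripper_force: 0.0
```

move_arm:
  commands: "-37 -39 0 0 0 0 -1; -73 -78 0 0 0 0 -1; -110 -117 0 0 0 0 -1; -147 -156 0 0 0 0 -1; -184 -195 0 0 0 0 -1"

```text
t: 1.35
tcp_pos: [0.3926, 0.1945, 0.3302]
tool_rot: [0.146, 0.989, 0.0, -0.0]
force: [0.6, -0.3, 0.7]
finger_gap: 0.001
gripper_force: 0.0
```

move_arm:
  commands: "-37 -39 0 0 0 0 -1; -74 -78 0 0 0 0 -1; -105 -119 4 0 0 0 -1; -137 -161 9 0 0 0 -1; -169 -202 13 0 0 0 -1"

```text
t: 1.98
tcp_pos: [0.4958, -0.0477, 0.3168]
tool_rot: [0.146, 0.989, 0.0, -0.0]
force: [0.9, 0.3, 0.0]
finger_gap: -0.005
gripper_force: 0.0
```

move_arm:
  commands: "-31 -41 4 0 0 0 -1; -63 -83 8 0 0 0 -1; -95 -124 13 0 0 0 -1; -126 -166 17 0 0 0 -1; -126 -166 17 0 0 0 -1"

```text
t: 2.6
tcp_pos: [0.5689, -0.2451, 0.2987]
tool_rot: [0.148, 0.989, -0.0, -0.0]
force: [0.2, 0.3, -0.5]
finger_gap: 0.003
gripper_force: 0.0
```

```bash
python3 - <<'E'
from h import *
D=down(CB)
th=np.array([.5,.8,1.1,1.4,1.7,2.0,2.3]);r=np.array([60,60,60,58,55,52,50])
w=[]
for s in(-1,1):
    T=down(CB,-30*s,CYD)
    w+=[(cw(-8*s,0,160),T,-1,3),(cw(28*s,0,101),T,-1,2)]
    w+=[(cw(s*(95-a*np.cos(t))-s*9.5,0,110+a*np.sin(t)-5.5),T,-1) for t,a in zip(th,r)]+[(cw(70*s,0,230),T,-1,2)]
    if s<0:w+=[(cw(0,0,260),D,-1)]
    else:w+=[(cw(0,0,300),D,-1)]
plan(w)
E
```

```text
-2 1 35 0 7.5 0 -1; -3 1 69 0 15 -0.1 -1; -5 2 104 0 22.5 -0.1 -1; -6 3 139 0 30 -0.1 -1; 12 3 168 0 30 -0.1 -1
0 0 35 0 0 0 -1; 21 0 9 0 0 0 -1; 37 0 2 0 0 0 -1; 55 0 0 0 0 0 -1; 72 0 6 0 0 0 -1
13 0 11 0 0 0 -1; 22 0 24 0 0 0 -1; 27 0 39 0 0 0 -1; 28 0 -12 0 0 0 -1; 29 0 -62 0 0 0 -1
-11 0 -15 0 -7.5 0 -1; -22 0 -31 0 -15 0 -1; -34 0 -46 0 -22.5 0 -1; -45 0 -61 0 -30 0 -1; -56 0 -38 0 -37.5 0 -1
5 0 24 0 -7.5 0 -1; 10 0 49 0 -15 0 -1; 15 0 73 0 -22.5 0 -1; 1 0 105 0 -22.5 0 -1; -13 0 136 0 -22.5 0 -1
-20 0 -25 0 0 0 -1; -36 0 -32 0 0 0 -1; -54 0 -34 0 0 0 -1; -71 0 -29 0 0 0 -1; -84 0 -18 0 0 0 -1
-9 0 14 0 0 0 -1; -15 0 28 0 0 0 -1; -15 0 -22 0 0 0 -1; -16 0 -73 0 0 0 -1; -10 0 -96 0 7.5 0 -1
10 0 -23 0 7.5 0 -1; 19 0 -46 0 15 0 -1; 29 0 -69 0 22.5 0 -1; 29 0 -69 0 22.5 0 -1; 29 0 -69 0 22.5 0 -1
```

move_arm:
  commands: "-2 1 35 0 7.5 0 -1; -3 1 69 0 15 0 -1; -5 2 104 0 22.5 0 -1; -6 3 139 0 30 0 -1; 12 3 168 0 30 0 -1"

```text
t: 3.22
tcp_pos: [0.5582, -0.2337, 0.1271]
tool_rot: [0.14, 0.955, 0.039, -0.258]
force: [-0.4, 0.6, -0.2]
finger_gap: 0.0
gripper_force: 0.0
```

move_arm:
  commands: "0 0 35 0 0 0 -1; 21 0 9 0 0 0 -1; 37 0 2 0 0 0 -1; 55 0 0 0 0 0 -1; 72 0 6 0 0 0 -1"

```text
t: 3.85
tcp_pos: [0.4949, -0.2159, 0.1644]
tool_rot: [0.141, 0.956, 0.037, -0.255]
force: [0.4, 0.1, -0.2]
finger_gap: 0.001
gripper_force: 0.3
```

move_arm:
  commands: "13 0 11 0 0 0 -1; 22 0 24 0 0 0 -1; 27 0 39 0 0 0 -1; 28 0 -12 0 0 0 -1; 29 0 -62 0 0 0 -1"

```text
t: 4.47
tcp_pos: [0.4998, -0.2172, 0.2325]
tool_rot: [0.141, 0.955, 0.038, -0.257]
force: [1.4, -0.4, 0.1]
finger_gap: -0.002
gripper_force: 0.0
```

move_arm:
  commands: "-11 0 -15 0 -7.5 0 -1; -22 0 -31 0 -15 0 -1; -34 0 -46 0 -22.5 0 -1; -45 0 -61 0 -30 0 -1; -56 0 -38 0 -37.5 0 -1"

```text
t: 5.1
tcp_pos: [0.5679, -0.2387, 0.24]
tool_rot: [0.145, 0.987, -0.012, 0.071]
force: [-0.6, 0.2, -0.1]
finger_gap: 0.003
gripper_force: 0.0
```

move_arm:
  commands: "5 0 24 0 -7.5 0 -1; 10 0 49 0 -15 0 -1; 15 0 73 0 -22.5 0 -1; 1 0 105 0 -22.5 0 -1; -13 0 136 0 -22.5 0 -1"

```text
t: 5.72
tcp_pos: [0.5929, -0.2454, 0.1027]
tool_rot: [0.142, 0.956, -0.038, 0.255]
force: [0.7, 0.4, -0.1]
finger_gap: -0.001
gripper_force: 0.0
```

move_arm:
  commands: "-20 0 -25 0 0 0 -1; -36 0 -32 0 0 0 -1; -54 0 -34 0 0 0 -1; -71 0 -29 0 0 0 -1; -84 0 -18 0 0 0 -1"

```text
t: 6.35
tcp_pos: [0.6556, -0.2642, 0.1621]
tool_rot: [0.141, 0.956, -0.038, 0.256]
force: [-0.7, -0.5, 0.5]
finger_gap: 0.003
gripper_force: 0.3
```

move_arm:
  commands: "-9 0 14 0 0 0 -1; -15 0 28 0 0 0 -1; -15 0 -22 0 0 0 -1; -16 0 -73 0 0 0 -1; -10 0 -96 0 7.5 0 -1"

```text
t: 6.98
tcp_pos: [0.6151, -0.2518, 0.2484]
tool_rot: [0.144, 0.971, -0.028, 0.19]
force: [1.9, -0.1, 0.5]
finger_gap: -0.002
gripper_force: 0.0
```

move_arm:
  commands: "10 0 -23 0 7.5 0 -1; 19 0 -46 0 15 0 -1; 29 0 -69 0 22.5 0 -1; 29 0 -69 0 22.5 0 -1; 29 0 -69 0 22.5 0 -1"

```text
t: 7.6
tcp_pos: [0.5668, -0.2374, 0.2998]
tool_rot: [0.146, 0.989, 0.001, -0.0]
force: [-0.0, 0.9, -0.3]
finger_gap: 0.004
gripper_force: 0.0
```

```bash
cat >> h.py <<'E'
SY=0.4056;S0=np.array([.5981,.2894]);SX=np.array([np.cos(SY),np.sin(SY)]);SYD=np.array([-np.sin(SY),np.cos(SY)])
def sw(x,y,z):return np.append(S0+x/1e3*SX+y/1e3*SYD,z/1e3)
SB=np.pi/2+SY
E
python3 - <<'E'
from h import *
plan([([.46,.15,.33],down(SB),1)])
E
```

```text
27 43 -4 0 0 -5 1; 54 85 -7 0 0 -10 1; 80 128 -11 0 0 -15 1; 107 170 -15 0 0 -20 1; 134 213 -19 0 0 -25 1
6 49 -3 0.1 0 -5 1; 13 99 -7 0.1 0 -10 1; 19 149 -11 0.1 0 -15 1; 19 149 -11 0.1 0 -15 1; 19 149 -11 0.1 0 -15 1
```

move_arm:
  commands: "27 43 -4 0 0 -5 0.2; 54 85 -7 0 0 -10 0.2; 80 128 -11 0 0 -15 0.2; 107 170 -15 0 0 -20 0.2; 134 213 -19 0 0 -25 0.2"

```text
t: 8.22
tcp_pos: [0.4989, 0.0063, 0.3192]
tool_rot: [-0.073, 0.997, 0.001, -0.0]
force: [-0.2, 0.5, 0.0]
finger_gap: 0.603
gripper_force: 0.0
```

move_arm:
  commands: "6 49 -3 0 0 -5 0.2; 13 99 -7 0 0 -10 0.2; 19 149 -11 0 0 -15 0.2; 19 149 -11 0 0 -15 0.2; 19 149 -11 0 0 -15 0.2"

```text
t: 8.85
tcp_pos: [0.4598, 0.1492, 0.3306]
tool_rot: [-0.201, 0.98, -0.0, -0.0]
force: [0.4, -0.1, -0.1]
finger_gap: 0.605
gripper_force: 0.0
```

```bash
python3 - <<'E'
from h import *
print(telemetry.sense()['finger_gap'],telemetry.sense()['q'].round(3))
snap('top','top1.png')
a=cv2.imread('pics/top1.png')
cv2.imwrite('pics/c3.png',cv2.resize(a[110:230,300:430],None,fx=5,fy=5,interpolation=cv2.INTER_CUBIC))
E
```

```text
0.6048091657569457 [ 0.082  0.219  1.64  -0.     1.283 -1.894]
```

View pics/c3.png

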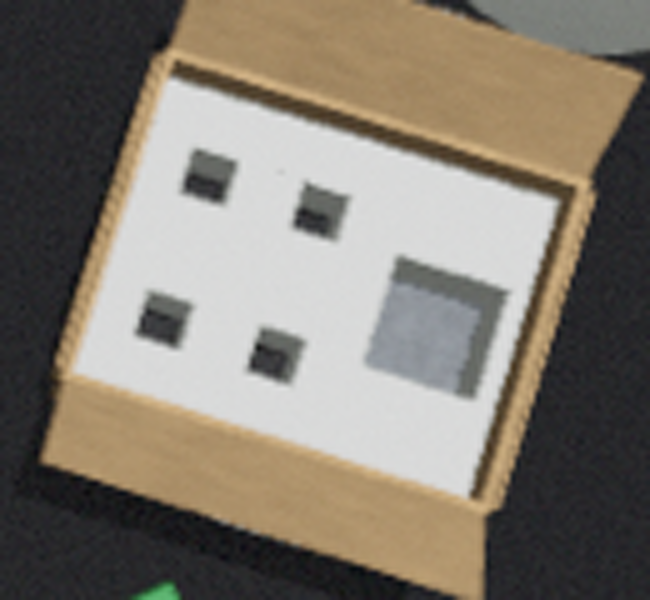

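Both flaps are folded well back. The holes are at crop (209,176), (321,212), (163,320) and (276,355), and the bay centre is at (436,327). Next I'll zoom in on the stand.

```bash
python3 - <<'E'
from h import *
np.set_printoptions(precision=4,suppress=True)
for n,p in dict(h0=(209,176),h1=(321,212),h2=(163,320),h3=(276,355),bay=(436,327)).items():
    q=px('top1',300+p[0]/5,110+p[1]/5,.075);print(n,q,wc(q).round(1))
for p in((163,55),(594,190),(490,512),(62,375)):
    print('rim',wc(px('top1',300+p[0]/5,110+p[1]/5,.11)).round(1))
for p in((640,75),(45,465),(485,600)):
    print('edge',[wc(px('top1',300+p[0]/5,110+p[1]/5,z)).round(1).tolist() for z in(.14,.16)])
a=cv2.imread('pics/top1.png')
cv2.imwrite('pics/c4.png',cv2.resize(a[118:198,104:244],None,fx=5.7143,fy=5.7143,interpolation=cv2.INTER_CUBIC))
E
```

```text
h0 [ 0.6312 -0.1813  0.075 ] [42.8 76.5]
h1 [ 0.6118 -0.2437  0.075 ] [42.4 11.1]
h2 [ 0.55   -0.1562  0.075 ] [-42.1  76.9]
h3 [ 0.5314 -0.219   0.075 ] [-41.7  11.4]
bay [ 0.5483 -0.3076  0.075 ] [  0.2 -68.5]
rim [ 90.4 122.1]
rim [  90.6 -122.2]
rim [ -93.7 -119. ]
rim [-93.  121.9]
edge [[148.6, -121.1], [141.9, -116.5]]
edge [[-144.9, 116.9], [-146.8, 117.5]]
edge [[-142.5, -123.1], [-144.4, -118.5]]
```

View pics/c4.png

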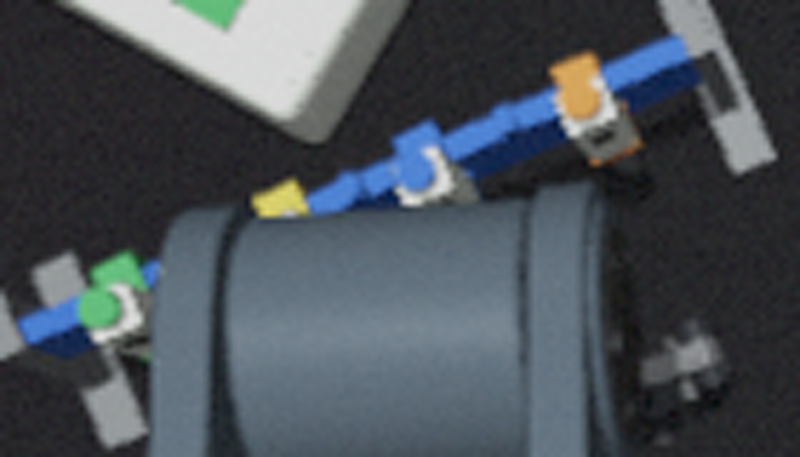

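```bash
python3 - <<'E'
from h import *
np.set_printoptions(precision=4,suppress=True)
f=lambda u,v,z:px('top1',104+(u+.5)/5.7143-.5,118+(v+.5)/5.7143-.5,z)[:2]
B={n:f(*p,.185) for n,p in dict(orange=(581,98),blue=(420,165),green=(100,307)).items()}
B['yellow']=px('top0',95+226/4-.4,110+195/4-.4,.185)[:2]
H={n:f(*p,.131) for n,p in dict(orange=(577,72),blue=(417,138),green=(118,268),yellow=(280,195)).items()}
for n in B: print(n,B[n],H[n])
for Q in(B,H):
    P=np.array([Q[n] for n in('green','yellow','blue','orange')]);c=P.mean(0);u,s,v=np.linalg.svd(P-c);d=v[0]*np.sign(v[0][1])
    print(c,'yaw',np.arctan2(-d[0],d[1]),'along',(P-c)@d,'off',(P-c)@[d[1],-d[0]])
for p in((655,60),(45,325)):print('strip',f(*p,.125))
# check overlay: project to scene for cross check
for n in B: print(n,proj('scene0',np.append(B[n],.185)).round(1))
a=cv2.imread('pics/scene0.png')
cv2.imwrite('pics/c5.png',cv2.resize(a[215:305,285:435],None,fx=5.333,fy=5.333,interpolation=cv2.INTER_CUBIC))
E
```

```text
orange [0.6303 0.1804] [0.6549 0.192 ]
blue [0.5992 0.2512] [0.6227 0.2657]
green [0.5336 0.3912] [0.5596 0.4028]
yellow [0.5678 0.3163] [0.5949 0.3287]
[0.5827 0.2848] yaw 0.43217368415484925 along [ 0.1172  0.0349 -0.0373 -0.1147] off [-0.0001 -0.0004  0.0009 -0.0005]
[0.608  0.2973] yaw 0.4235009082518741 along [ 0.116   0.034  -0.0348 -0.1152] off [-0.0008  0.001   0.0004 -0.0006]
strip [0.6625 0.1566]
strip [0.5333 0.4379]
orange [320.4 232.1]
blue [352.8 232.5]
green [417.9 232.3]
yellow [383.1 232.2]
```

View pics/c5.png

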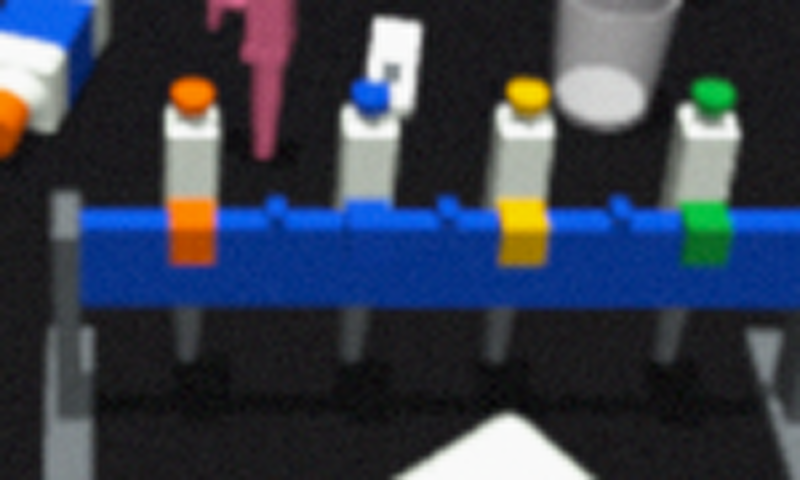

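```bash
cat >> h.py <<'E'
SY=.428;SX=np.array([np.cos(SY),np.sin(SY)]);SB=np.pi/2+SY
PB=dict(orange=(.6303,.1804),blue=(.5992,.2512),green=(.5336,.3912),yellow=(.5678,.3163))
HO=[(42.5,76.7),(42.5,11.2),(-42,76.7),(-42,11.2)]
def pick(n):
    b=np.array(PB[n]);S=down(SB);o=.2;a=lambda z,d=0:np.append(b+d*SX,z)
    return [(a(.28),S,o),(a(.134),S,o,4),(a(.134),S,-1,3),(a(.185),S,-1,3),(a(.185,-.05),S,-1,3),(a(.32,-.06),S,-1)]
def place(i):
    D=down(CB);h=HO[i];f=lambda z:cw(*h,z*1e3)
    return [(f(.315),D,-1),(f(.20),D,-1,3)],[(f(.131),D,-1,4),(f(.131),D,.2,3),(f(.28),D,.2)]
E
python3 - <<'E'
from h import *
plan(pick('orange')+place(0)[0],step=42,deg=7)
E
```

```text
-34 -8 10 0 0 -0.3 0.2; -68 -15 20 0 0 -0.5 0.2; -101 -23 30 0 0 -0.8 0.2; -135 -30 40 0 0 -1.1 0.2; -169 -38 51 0 -0.1 -1.4 0.2
0 0 36 0 0 0 0.2; 0 0 73 0 0 0 0.2; 0 0 109 0 0 0 0.2; 0 0 146 0 0 0 0.2; 0 0 146 0 0 0 -1
0 0 0 0 0 0 -1; 0 0 0 0 0 0 -1; 0 0 -17 0 0 0 -1; 0 0 -34 0 0 0 -1; 0 0 -51 0 0 0 -1
17 0 0 0 0 0 -1; 33 0 0 0 0 0 -1; 50 0 0 0 0 0 -1; 53 0 -34 0 0 0 -1; 55 0 -68 0 0 0 -1
3 0 -34 0 0 0 -1; 5 0 -67 0 0 0 -1; 15 -36 -67 0 0 4.6 -1; 25 -73 -66 0 0 9.2 -1; 35 -109 -66 0 0 13.8 -1
1 -38 1 0 0 4.6 -1; 2 -76 1 0 0 9.3 -1; 3 -114 2 0 0 13.9 -1; 4 -152 2 0 0 18.5 -1; 5 -190 3 0 0 23.1 -1
-14 -35 0 0 0 4.6 -1; -14 -35 39 0 0 4.6 -1; -14 -35 77 0 0 4.6 -1; -14 -35 115 0 0 4.6 -1; -14 -35 115 0 0 4.6 -1
```

move_arm:
  commands: "-34 -8 10 0 0 0 0.2; -68 -15 20 0 0 -0.5 0.2; -101 -23 30 0 0 -1 0.2; -135 -30 40 0 0 -1 0.2; -169 -38 51 0 0 -1.4 0.2"

```text
t: 9.52
tcp_pos: [0.6324, 0.1792, 0.2793]
tool_rot: [-0.212, 0.977, -0.0, -0.0]
force: [0.4, -1.3, 0.5]
finger_gap: 0.598
gripper_force: 0.0
```

move_arm:
  commands: "0 0 36 0 0 0 0.2; 0 0 73 0 0 0 0.2; 0 0 109 0 0 0 0.2; 0 0 146 0 0 0 0.2; 0 0 146 0 0 0 0.2"

```text
t: 10.15
tcp_pos: [0.6284, 0.1789, 0.1306]
tool_rot: [-0.212, 0.977, 0.0, -0.004]
force: [0.1, -0.2, 1.0]
finger_gap: 0.603
gripper_force: 0.0
```

move_arm:
  commands: "0 0 0 0 0 0 -1; 0 0 0 0 0 0 -1; 0 0 0 0 0 0 -1; 0 0 0 0 0 0 -1; 0 0 0 0 0 0 -1"
  grip_force: 50

```text
t: 10.78
tcp_pos: [0.6319, 0.1811, 0.1362]
tool_rot: [-0.213, 0.977, -0.0, 0.002]
force: [-0.2, -1.7, 5.3]
finger_gap: 0.273
gripper_force: 52.0
```

move_arm:
  commands: "0 0 -17 0 0 0 -1; 0 0 -34 0 0 0 -1; 0 0 -51 0 0 0 -1; 17 0 -51 0 0 0 -1; 34 0 -51 0 0 0 -1"

```text
t: 11.4
tcp_pos: [0.5998, 0.167, 0.1868]
tool_rot: [-0.213, 0.977, -0.0, 0.001]
force: [-0.7, -0.3, -0.3]
finger_gap: 0.273
gripper_force: 51.2
```

move_arm:
  commands: "16 0 0 0 0 0 -1; 20 0 -34 0 0 0 -1; 22 0 -68 0 0 0 -1; 24 0 -100 0 0 0 -1; 26 0 -135 0 0 0 -1"

```text
t: 12.02
tcp_pos: [0.5757, 0.1562, 0.3224]
tool_rot: [-0.213, 0.977, 0.0, 0.0]
force: [0.8, 0.8, -0.2]
finger_gap: 0.268
gripper_force: 51.2
```

```bash
python3 - <<'E'
from h import *
a,b=place(0)
plan(a+b,step=42,deg=7)
snap('scene','s1.png');print(telemetry.sense()['finger_gap'])
E
```

```text
10 -37 1 0 0 4.6 -1; 20 -73 2 0 0 9.2 -1; 30 -110 2 0 0 13.8 -1; 40 -146 3 0 0 18.5 -1; 50 -183 4 0 0 23.1 -1
-5 -38 1 0 0 4.6 -1; -10 -75 2 0 0 9.2 -1; -15 -113 3 0 0 13.8 -1; -20 -151 3 0 0 18.4 -1; -20 -151 42 0 0 18.4 -1
0 1 38 0 0 0 -1; 0 1 76 0 0 0 -1; 0 1 94 0 0 0 -1; 0 1 111 0 0 0 -1; 0 0 128 0 0 0 -1
0 0 17 0 0 0 -1; 0 0 17 0 0 0 0.2; 0 0 17 0 0 0 0.2; 0 0 17 0 0 0 0.2; 0 1 -20 0 0 0 0.2
0 0 -37 0 0 0 0.2; 0 0 -74 0 0 0 0.2; 0 0 -112 0 0 0 0.2; 0 0 -112 0 0 0 0.2; 0 0 -112 0 0 0 0.2
0.2701796265133348
```

View pics/s1.png

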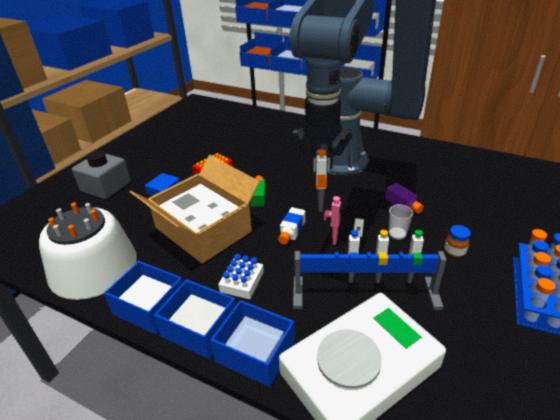

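The orange pipette is held upright at (321,180), clear of the stand. Carrying it to hole0.

move_arm:
  commands: "10 -37 1 0 0 4.6 -1; 20 -73 2 0 0 9.2 -1; 30 -110 2 0 0 13.8 -1; 40 -146 3 0 0 18.5 -1; 50 -183 4 0 0 23.1 -1"

```text
t: 12.7
tcp_pos: [0.6069, -0.032, 0.3171]
tool_rot: [-0.012, 1.0, -0.0, 0.0]
force: [0.0, 0.0, -0.2]
finger_gap: 0.275
gripper_force: 51.2
```

move_arm:
  commands: "-5 -38 1 0 0 4.6 -1; -10 -75 2 0 0 9.2 -1; -15 -113 3 0 0 13.8 -1; -20 -151 3 0 0 18.4 -1; -20 -151 42 0 0 18.4 -1"

```text
t: 13.32
tcp_pos: [0.6337, -0.1859, 0.2781]
tool_rot: [0.149, 0.989, -0.002, 0.005]
force: [0.3, 0.6, -0.6]
finger_gap: 0.276
gripper_force: 51.3
```

move_arm:
  commands: "0 0 38 0 0 0 -1; 0 1 76 0 0 0 -1; 0 1 94 0 0 0 -1; 0 1 111 0 0 0 -1; 0 0 128 0 0 0 -1"

```text
t: 13.95
tcp_pos: [0.6319, -0.1817, 0.1468]
tool_rot: [0.147, 0.989, -0.0, 0.001]
force: [1.3, 0.5, -0.4]
finger_gap: 0.275
gripper_force: 51.3
```

move_arm:
  commands: "0 0 9 0 0 0 -1; 0 0 17 0 0 0 -1; 0 0 17 0 0 0 -1; 0 0 17 0 0 0 -1; 0 0 17 0 0 0 -1"

```text
t: 14.58
tcp_pos: [0.6317, -0.1818, 0.1316]
tool_rot: [0.147, 0.989, -0.0, 0.001]
force: [-1.1, 0.7, 5.2]
finger_gap: 0.272
gripper_force: 52.2
```

```bash
python3 - <<'E'
from h import *
D=down(CB)
q=plan([(cw(*HO[0],131),D,.2,5),(cw(*HO[0],315),D,.2,5)])
print();plan(pick('blue'),step=55,deg=9,start=q)
E
```

```text
0 0 0 0 0 0 0.2; 0 0 0 0 0.1 0 0.2; 1 0 0 0 0.1 0 0.2; 1 0 0 0 0.1 0 0.2; 1 1 1 0 0.1 0 0.2
0 0 -37 0 0 0 0.2; 0 0 -74 0 0 0 0.2; 0 0 -111 0 0 0 0.2; 0 -1 -148 0 0 0 0.2; 0 -1 -184 0 0 0 0.2

19 51 4 0 0 -5.2 0.2; 39 101 9 0 0 -10.3 0.2; 58 152 13 0 0 -15.5 0.2; 78 202 17 0 0 -20.7 0.2; 97 253 21 0 0 -25.9 0.2
-4 54 5 0 0 -5.1 0.2; -9 108 9 0 0 -10.3 0.2; -14 162 13 -0.1 0 -15.5 0.2; -14 162 50 -0.1 0 -15.5 0.2; -14 162 86 -0.1 0 -15.5 0.2
0 0 37 0 0 0 0.2; 0 0 73 0 0 0 0.2; 0 0 73 0 0 0 -1; 0 0 73 0 0 0 -1; 0 0 73 0 0 0 -1
0 0 -17 0 0 0 -1; 0 0 -34 0 0 0 -1; 0 0 -51 0 0 0 -1; 17 0 -51 0 0 0 -1; 34 0 -51 0 0 0 -1
16 0 0 0 0 0 -1; 20 0 -45 0 0 0 -1; 23 0 -90 0 0 0 -1; 26 0 -135 0 0 0 -1; 26 0 -135 0 0 0 -1
```

move_arm:
  commands: "0 0 0 0 0 0 0.2; 0 0 0 0 0 0 0.2; 0 0 0 0 0 0 0.2; 0 0 0 0 0 0 0.2; 0 0 0 0 0 0 0.2"

```text
t: 15.2
tcp_pos: [0.6309, -0.1814, 0.1293]
tool_rot: [0.147, 0.989, 0.0, -0.0]
force: [0.1, 0.5, -0.0]
finger_gap: 0.601
gripper_force: 0.0
```

move_arm:
  commands: "0 0 -37 0 0 0 0.2; 0 0 -74 0 0 0 0.2; 0 0 -111 0 0 0 0.2; 0 0 -148 0 0 0 0.2; 0 0 -184 0 0 0 0.2"

```text
t: 15.82
tcp_pos: [0.6308, -0.1813, 0.3147]
tool_rot: [0.147, 0.989, -0.0, 0.0]
force: [1.0, 0.3, -0.4]
finger_gap: 0.6
gripper_force: 0.0
```

move_arm:
  commands: "19 51 4 0 0 -5.2 0.2; 39 101 9 0 0 -10.3 0.2; 58 152 13 0 0 -15.5 0.2; 78 202 17 0 0 -20.7 0.2; 97 253 21 0 0 -25.9 0.2"

```text
t: 16.45
tcp_pos: [0.6112, 0.0905, 0.2924]
tool_rot: [-0.08, 0.997, -0.0, 0.0]
force: [0.1, -0.4, -0.1]
finger_gap: 0.6
gripper_force: 0.0
```

move_arm:
  commands: "-4 54 5 0 0 -5.1 0.2; -9 108 9 0 0 -10.3 0.2; -14 162 13 0 0 -15.5 0.2; -14 162 13 0 0 -15.5 0.2; -14 162 50 0 0 -15.5 0.2"

```text
t: 17.08
tcp_pos: [0.6023, 0.2519, 0.2453]
tool_rot: [-0.213, 0.977, -0.0, 0.004]
force: [-0.3, -0.2, 0.3]
finger_gap: 0.596
gripper_force: 0.0
```

```bash
python3 - <<'E'
from h import *
s=telemetry.sense();print(s['tcp_pos'],s['finger_gap'],np.degrees((Rn.from_quat(s['tool_rot']).inv()*down(SB)).magnitude()))
snap('top','top2.png');snap('scene','s2.png')
a=cv2.imread('pics/top2.png')[110:230,300:430];b=cv2.imread('pics/s2.png')[150:270,130:260]
cv2.imwrite('pics/c6.png',cv2.resize(np.hstack([a,b]),None,fx=3,fy=3,interpolation=cv2.INTER_CUBIC))
plan(pick('blue'))
E
```

```text
[0.60233135 0.25186844 0.24533662] 0.5959799298199641 0.49033799319914434
-2 1 -41 0.1 -0.5 0 0.2; -2 1 -5 0.1 -0.5 0 0.2; -3 1 32 0.1 -0.5 0 0.2; -3 1 68 0.1 -0.5 0 0.2; -3 1 105 0.1 -0.5 0 0.2
0 0 0 0 0 0 -1; 0 0 0 0 0 0 -1; 0 0 0 0 0 0 -1; 0 -1 -17 0 0 0 -1; 0 -1 -34 0 0 0 -1
0 0 -17 0 0 0 -1; 16 0 -17 0 0 0 -1; 33 0 -17 0 0 0 -1; 50 0 -17 0 0 0 -1; 53 0 -62 0 0 0 -1
3 0 -45 0 0 0 -1; 7 0 -90 0 0 0 -1; 7 0 -90 0 0 0 -1; 7 0 -90 0 0 0 -1; 7 0 -90 0 0 0 -1
```

View pics/c6.png

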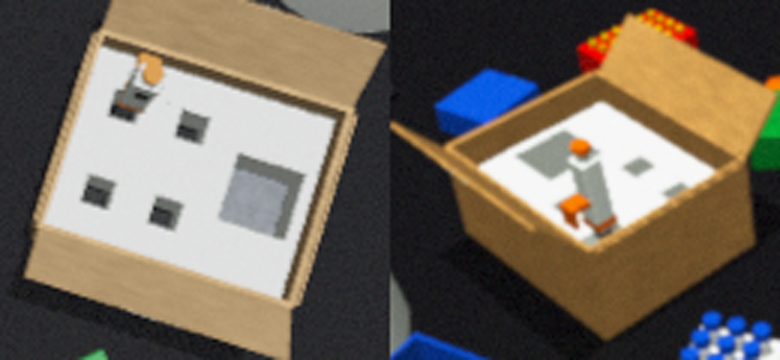

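move_arm:
  commands: "0 0 30 0 0 0 0.2; 0 0 65 0 0 0 0.2; 0 0 95 0 0 0 0.2; 0 0 109 0 0 0 0.2; 0 0 109 0 0 0 0.2"

```text
t: 17.8
tcp_pos: [0.6001, 0.2504, 0.1333]
tool_rot: [-0.212, 0.977, -0.0, -0.001]
force: [-0.4, 0.6, 0.0]
finger_gap: 0.603
gripper_force: 0.0
```

move_arm:
  commands: "0 0 0 0 0 0 -1; 0 0 0 0 0 0 -1; 0 0 0 0 0 0 -1; 0 0 0 0 0 0 -1; 0 0 0 0 0 0 -1"

```text
t: 18.42
tcp_pos: [0.601, 0.2513, 0.1351]
tool_rot: [-0.212, 0.977, -0.0, 0.002]
force: [-0.0, -0.1, 6.4]
finger_gap: 0.274
gripper_force: 50.9
```

move_arm:
  commands: "0 0 -17 0 0 0 -1; 0 0 -34 0 0 0 -1; 0 0 -51 0 0 0 -1; 17 0 -51 0 0 0 -1; 34 0 -51 0 0 0 -1"

```text
t: 19.05
tcp_pos: [0.5691, 0.2369, 0.1858]
tool_rot: [-0.212, 0.977, -0.0, 0.001]
force: [0.3, -0.3, -1.9]
finger_gap: 0.275
gripper_force: 50.3
```

move_arm:
  commands: "16 0 0 0 0 0 -1; 20 0 -45 0 0 0 -1; 23 0 -90 0 0 0 -1; 26 0 -135 0 0 0 -1; 26 0 -135 0 0 0 -1"

```text
t: 19.68
tcp_pos: [0.5476, 0.2266, 0.3251]
tool_rot: [-0.212, 0.977, -0.0, 0.005]
force: [-0.6, 0.8, -1.1]
finger_gap: 0.273
gripper_force: 50.3
```

```bash
python3 - <<'E'
from h import *
a,b=place(1);D=down(CB)
q=plan(a+b[:1],step=50,deg=7)
q=plan([(cw(*HO[1],131),D,.2,5),(cw(*HO[1],315),D,.2,5)],start=q)
print();p=pick('yellow');q=plan(p[:1],start=q)
q=plan(p[1:],start=q)
a,b=place(2);print()
q=plan(a+b[:1],step=50,deg=7,start=q)
E
```

```text
14 -45 1 0 0.1 4.1 -1; 27 -91 2 0 0.1 8.3 -1; 41 -136 3 0 0.2 12.4 -1; 55 -182 4 0 0.3 16.6 -1; 68 -227 5 0 0.3 20.7 -1
-3 -48 1 0.1 0.1 4.2 -1; -6 -95 2 0.1 0.1 8.3 -1; -10 -142 3 0.1 0.2 12.4 -1; -13 -190 4 0.1 0.3 16.6 -1; -16 -237 5 0.1 0.3 20.7 -1
0 0 38 0 0 0 -1; 0 0 77 0 0 0 -1; 0 0 115 0 0 0 -1; 0 0 132 0 0 0 -1; 0 0 149 0 0 0 -1
0 0 18 0 0 0 -1; 0 0 35 0 0 0 -1; 0 0 35 0 0 0 -1; 0 0 35 0 0 0 -1; 0 0 35 0 0 0 -1
0 0 0 0 0 0 0.2; 0 0 0 0 0 0 0.2; 0 0 0 0 0 0 0.2; 0 0 0 0 0 0 0.2; 0 0 0 0 0 0 0.2
0 0 -37 0 0 0 0.2; 0 0 -74 0 0 0 0.2; 0 0 -111 0 0 0 0.2; 0 0 -147 0 0 0 0.2; 0 0 -184 0 0 0 0.2

19 48 3 0 0 -3.8 0.2; 37 95 6 0 0 -7.5 0.2; 56 143 9 0 0 -11.3 0.2; 74 190 13 0 0 -15.1 0.2; 93 238 16 0 0 -18.8 0.2
2 51 3 0 0 -3.8 0.2; 5 102 6 0 0 -7.5 0.2; 7 153 9 0 0 -11.3 0.2; 9 204 12 0 0 -15.1 0.2; 12 255 16 0 0 -18.8 0.2
-15 49 3 0 0 -3.8 0.2; -15 49 3 0 0 -3.8 0.2; -15 49 3 0 0 -3.8 0.2; -15 49 3 0 0 -3.8 0.2; -15 49 3 0 0 -3.8 0.2
0 0 36 0 0 0 0.2; 0 0 73 0 0 0 0.2; 0 0 109 0 0 0 0.2; 0 0 146 0 0 0 0.2; 0 0 146 0 0 0 -1
0 0 0 0 0 0 -1; 0 0 0 0 0 0 -1; 0 0 -17 0 0 0 -1; 0 0 -34 0 0 0 -1; 0 0 -51 0 0 0 -1
17 0 0 0 0 0 -1; 34 0 0 0 0 0 -1; 50 0 0 0 0 0 -1; 54 0 -45 0 0 0 -1; 57 0 -90 0 0 0 -1
3 0 -45 0 0 0 -1; 3 0 -45 0 0 0 -1; 3 0 -45 0 0 0 -1; 3 0 -45 0 0 0 -1; 3 0 -45 0 0 0 -1

17 -47 1 0 0 4.6 -1; 34 -94 1 0 0 9.2 -1; 51 -141 2 0 0 13.8 -1; 68 -188 2 0 0 18.4 -1; 85 -235 3 0 0 23 -1
-3 -50 0 0 0 4.6 -1; -6 -100 1 0 0 9.2 -1; -8 -150 1 0 0 13.8 -1; -11 -200 2 0 0 18.4 -1; -11 -200 40 0 0 18.4 -1
0 0 39 0 0 0 -1; 0 0 77 0 0 0 -1; 0 0 94 0 0 0 -1; 0 0 111 0 0 0 -1; 0 0 129 0 0 0 -1
0 0 17 0 0 0 -1; 0 0 17 0 0 0 -1; 0 0 17 0 0 0 -1; 0 0 17 0 0 0 -1; 0 0 17 0 0 0 -1
```

move_arm:
  commands: "11 -45 0 0 0 4.1 -1; 24 -91 0 0 0 8.3 -1; 38 -136 0 0 0 12.4 -1; 52 -182 0 0 0 16.6 -1; 65 -227 0 0 0 20.7 -1"

```text
t: 20.3
tcp_pos: [0.5798, -0.0088, 0.3186]
tool_rot: [-0.032, 0.999, 0.0, -0.001]
force: [0.8, 0.6, -0.5]
finger_gap: 0.271
gripper_force: 50.3
```

move_arm:
  commands: "-3 -48 1 0 0 4.2 -1; -6 -95 2 0 0 8.3 -1; -10 -142 3 0 0 12.4 -1; -13 -190 4 0 0 16.6 -1; -16 -237 5 0 0 20.7 -1"

```text
t: 20.92
tcp_pos: [0.6117, -0.244, 0.3133]
tool_rot: [0.148, 0.989, 0.001, -0.001]
force: [0.5, 0.3, -0.0]
finger_gap: 0.278
gripper_force: 50.3
```

move_arm:
  commands: "0 0 38 0 0 0 -1; 0 0 77 0 0 0 -1; 0 0 95 0 0 0 -1; 0 0 95 0 0 0 -1; 0 0 95 0 0 0 -1"

```text
t: 21.55
tcp_pos: [0.6133, -0.2431, 0.221]
tool_rot: [0.147, 0.989, -0.001, 0.001]
force: [0.4, -0.1, -0.0]
finger_gap: 0.273
gripper_force: 50.3
```

move_arm:
  commands: "0 0 20 0 0 0 -1; 0 0 40 0 0 0 -1; 0 0 60 0 0 0 -1; 0 0 78 0 0 0 -1; 0 0 88 0 0 0 -1"

```text
t: 22.18
tcp_pos: [0.6125, -0.2428, 0.1313]
tool_rot: [0.147, 0.989, -0.0, 0.0]
force: [0.8, 0.1, -1.0]
finger_gap: 0.276
gripper_force: 50.3
```

move_arm:
  commands: "0 0 0 0 0 0 -1; 0 0 0 0 0 0 -1; 0 0 0 0 0 0 0.2; 0 0 0 0 0 0 0.2; 0 0 0 0 0 0 0.2"

```text
t: 22.8
tcp_pos: [0.6124, -0.2429, 0.1318]
tool_rot: [0.147, 0.989, -0.0, 0.0]
force: [-0.0, 0.7, 1.4]
finger_gap: 0.604
gripper_force: 0.0
```

move_arm:
  commands: "0 0 -37 0 0 0 0.2; 0 0 -74 0 0 0 0.2; 0 0 -111 0 0 0 0.2; 0 0 -147 0 0 0 0.2; 0 0 -184 0 0 0 0.2"

```text
t: 23.42
tcp_pos: [0.612, -0.2426, 0.3167]
tool_rot: [0.147, 0.989, 0.0, -0.0]
force: [0.5, -0.7, -0.0]
finger_gap: 0.6
gripper_force: 0.0
```

move_arm:
  commands: "19 48 3 0 0 -3.8 0.2; 37 95 6 0 0 -7.5 0.2; 56 143 9 0 0 -11.3 0.2; 74 190 13 0 0 -15.1 0.2; 93 238 16 0 0 -18.8 0.2"

```text
t: 24.05
tcp_pos: [0.592, 0.0135, 0.2995]
tool_rot: [-0.018, 1.0, -0.0, 0.0]
force: [1.0, 0.5, 0.0]
finger_gap: 0.599
gripper_force: 0.0
```

move_arm:
  commands: "2 51 3 0 0 -3.8 0.2; 5 102 6 0 0 -7.5 0.2; 7 153 9 0 0 -11.3 0.2; 9 204 12 0 0 -15.1 0.2; 12 255 16 0 0 -18.8 0.2"

```text
t: 24.68
tcp_pos: [0.5716, 0.2681, 0.2836]
tool_rot: [-0.181, 0.983, -0.0, 0.0]
force: [1.0, 0.4, -0.3]
finger_gap: 0.595
gripper_force: 0.0
```

move_arm:
  commands: "-15 49 3 0 0 -3.8 0.2; -15 49 3 0 0 -3.8 0.2; -15 49 3 0 0 -3.8 0.2; -15 49 3 0 0 -3.8 0.2; -15 49 3 0 0 -3.8 0.2"

```text
t: 25.3
tcp_pos: [0.5689, 0.3163, 0.2807]
tool_rot: [-0.211, 0.977, -0.0, 0.0]
force: [0.1, -0.3, 0.6]
finger_gap: 0.598
gripper_force: 0.0
```

move_arm:
  commands: "0 0 36 0 0 0 0.2; 0 0 73 0 0 0 0.2; 0 0 109 0 0 0 0.2; 0 0 146 0 0 0 0.2; 0 0 146 0 0 0 0.2"

```text
t: 25.92
tcp_pos: [0.5665, 0.3159, 0.1315]
tool_rot: [-0.212, 0.977, -0.0, -0.004]
force: [0.1, 0.2, 0.1]
finger_gap: 0.603
gripper_force: 0.0
```

move_arm:
  commands: "0 0 0 0 0 0 -1; 0 0 0 0 0 0 -1; 0 0 0 0 0 0 -1; 0 0 0 0 0 0 -1; 0 0 -15 0 0 0 -1"

```text
t: 26.55
tcp_pos: [0.5674, 0.3173, 0.1491]
tool_rot: [-0.212, 0.977, -0.0, -0.001]
force: [-0.5, -0.4, -2.2]
finger_gap: 0.273
gripper_force: 50.7
```

move_arm:
  commands: "0 0 -18 0 0 0 -1; 0 0 -36 0 0 0 -1; 17 0 -36 0 0 0 -1; 34 0 -36 0 0 0 -1; 50 0 -36 0 0 0 -1"

```text
t: 27.18
tcp_pos: [0.5227, 0.2967, 0.1866]
tool_rot: [-0.212, 0.977, 0.0, 0.001]
force: [0.3, -0.5, -0.3]
finger_gap: 0.277
gripper_force: 50.7
```

move_arm:
  commands: "4 0 -45 0 0 0 -1; 7 0 -90 0 0 0 -1; 10 0 -135 0 0 0 -1; 10 0 -135 0 0 0 -1; 10 0 -135 0 0 0 -1"

```text
t: 27.8
tcp_pos: [0.5133, 0.2925, 0.3205]
tool_rot: [-0.212, 0.977, 0.0, -0.0]
force: [-0.9, -0.2, -0.7]
finger_gap: 0.273
gripper_force: 50.7
```

move_arm:
  commands: "17 -47 1 0 0 4.6 -1; 34 -94 1 0 0 9.2 -1; 51 -141 2 0 0 13.8 -1; 68 -188 2 0 0 18.4 -1; 85 -235 3 0 0 23 -1"

```text
t: 28.42
tcp_pos: [0.533, 0.0421, 0.3156]
tool_rot: [-0.012, 1.0, 0.0, -0.002]
force: [-0.1, -0.1, -0.9]
finger_gap: 0.271
gripper_force: 50.7
```

move_arm:
  commands: "-3 -50 0 0 0 4.6 -1; -6 -100 1 0 0 9.2 -1; -8 -150 1 0 0 13.8 -1; -11 -200 2 0 0 18.4 -1; -11 -200 2 0 0 18.4 -1"

```text
t: 29.05
tcp_pos: [0.5498, -0.1594, 0.3132]
tool_rot: [0.149, 0.989, 0.0, -0.002]
force: [-0.5, 0.1, -0.9]
finger_gap: 0.275
gripper_force: 50.7
```

move_arm:
  commands: "0 0 38 0 0 0 -1; 0 0 77 0 0 0 -1; 0 0 95 0 0 0 -1; 0 0 95 0 0 0 -1; 0 0 95 0 0 0 -1"

```text
t: 29.68
tcp_pos: [0.5507, -0.1556, 0.2207]
tool_rot: [0.146, 0.989, 0.0, 0.0]
force: [0.8, 0.2, -0.3]
finger_gap: 0.273
gripper_force: 50.7
```

```bash
python3 - <<'E'
from h import *
s=telemetry.sense();print(s['tcp_pos'],s['finger_gap'],wc(s['tcp_pos']))
a,b=place(2);D=down(CB);plan(b[:1])
q=(cw(*HO[2],315),D)
p=pick('green');q=plan(p[:1],start=q)
q=plan(p[-1:],start=q);a,b=place(3);print()
q=plan(a,step=50,deg=7,start=q)
E
```

```text
[ 0.55066905 -0.15556067  0.22071427] 0.2726633829237921 [-41.71364622  77.66653466]
0 0 22 0 0 0 -1; 0 0 45 0 0 0 -1; 0 -1 67 0 0 0.1 -1; 0 -1 90 0 0 0.1 -1; 0 -1 90 0 0 0.1 -1
18 52 4 0 0 -4.1 0.2; 35 104 7 0 0 -8.3 0.2; 53 156 11 0 0 -12.4 0.2; 70 208 14 0 0 -16.6 0.2; 88 260 18 0 0 -20.7 0.2
-2 54 3 0 0 -4.2 0.2; -4 109 6 0 0 -8.3 0.2; -6 164 10 0 0 -12.4 0.2; -8 218 13 0 0 -16.6 0.2; -10 273 17 0 0 -20.7 0.2
30 0 -20 0 0 0 -1; 60 0 -40 0 0 0 -1; 60 0 -40 0 0 0 -1; 60 0 -40 0 0 0 -1; 60 0 -40 0 0 0 -1

16 -46 0 0 0 3.4 -1; 33 -92 1 0 0 6.9 -1; 49 -139 1 0 0 10.4 -1; 65 -185 2 0 0 13.8 -1; 81 -231 2 0 0 17.2 -1
2 -49 0 0 0 3.5 -1; 4 -98 1 0 0 7 -1; 6 -147 1 0 0 10.4 -1; 8 -196 2 0 0 13.9 -1; 10 -245 2 0 0 17.3 -1
-13 -47 1 0 0 3.4 -1; -26 -94 1 0 0 6.9 -1; -26 -94 39 0 0 6.9 -1; -26 -94 78 0 0 6.9 -1; -26 -94 116 0 0 6.9 -1
```

move_arm:
  commands: "0 0 20 0 0 0 -1; 0 0 40 0 0 0 -1; 0 0 60 0 0 0 -1; 0 0 78 0 0 0 -1; 0 0 89 0 0 0 -1"

```text
t: 30.3
tcp_pos: [0.5509, -0.156, 0.1318]
tool_rot: [0.147, 0.989, -0.0, 0.001]
force: [0.2, 0.9, 29.0]
finger_gap: 0.275
gripper_force: 55.6
```

move_arm:
  commands: "0 0 0 0 0 0 -1; 0 0 0 0 0 0 -1; 0 0 0 0 0 0 0.2; 0 0 0 0 0 0 0.2; 0 0 0 0 0 0 0.2"

```text
t: 30.92
tcp_pos: [0.5505, -0.1561, 0.1316]
tool_rot: [0.147, 0.989, -0.0, 0.0]
force: [-0.2, -0.2, -0.0]
finger_gap: 0.602
gripper_force: 0.0
```

move_arm:
  commands: "0 0 -37 0 0 0 0.2; 0 0 -74 0 0 0 0.2; 0 0 -111 0 0 0 0.2; 0 0 -147 0 0 0 0.2; 0 0 -184 0 0 0 0.2"

```text
t: 31.55
tcp_pos: [0.5501, -0.1559, 0.3166]
tool_rot: [0.147, 0.989, 0.0, -0.0]
force: [0.4, -0.8, -0.3]
finger_gap: 0.599
gripper_force: 0.0
```

move_arm:
  commands: "18 52 4 0 0 -4.1 0.2; 35 104 7 0 0 -8.3 0.2; 53 156 11 0 0 -12.4 0.2; 70 208 14 0 0 -16.6 0.2; 88 260 18 0 0 -20.7 0.2"

```text
t: 32.17
tcp_pos: [0.5415, 0.12, 0.2975]
tool_rot: [-0.034, 0.999, -0.0, 0.0]
force: [0.8, -0.2, -0.7]
finger_gap: 0.604
gripper_force: 0.0
```

move_arm:
  commands: "-2 54 3 0 0 -4.2 0.2; -4 109 6 0 0 -8.3 0.2; -6 164 10 0 0 -12.4 0.2; -8 218 13 0 0 -16.6 0.2; -10 273 17 0 0 -20.7 0.2"

```text
t: 32.8
tcp_pos: [0.5332, 0.393, 0.2803]
tool_rot: [-0.214, 0.977, -0.0, 0.0]
force: [1.3, -0.5, -0.3]
finger_gap: 0.597
gripper_force: 0.0
```

move_arm:
  commands: "0 0 0 0 0 0 0.2; 0 0 0 0 0 0 0.2; 0 0 0 0 0 0 0.2; 0 0 0 0 0 0 0.2; 0 0 0 0 0 0 0.2"

```text
t: 33.42
tcp_pos: [0.5338, 0.3905, 0.2808]
tool_rot: [-0.212, 0.977, 0.0, 0.0]
force: [0.7, -0.8, 0.3]
finger_gap: 0.601
gripper_force: 0.0
```

move_arm:
  commands: "0 0 36 0 0 0 0.2; 0 0 73 0 0 0 0.2; 0 0 109 0 0 0 0.2; 0 0 146 0 0 0 0.2; 0 0 146 0 0 0 0.2"

```text
t: 34.05
tcp_pos: [0.5313, 0.3898, 0.1314]
tool_rot: [-0.212, 0.977, -0.001, -0.004]
force: [0.0, 0.5, 0.3]
finger_gap: 0.6
gripper_force: 0.0
```

move_arm:
  commands: "0 0 0 0 0 0 -1; 0 0 0 0 0 0 -1; 0 0 0 0 0 0 -1; 0 0 0 0 0 0 -1; 0 0 -15 0 0 0 -1"

```text
t: 34.67
tcp_pos: [0.5324, 0.3908, 0.1491]
tool_rot: [-0.212, 0.977, -0.0, -0.001]
force: [-0.1, 0.2, -0.6]
finger_gap: 0.273
gripper_force: 51.1
```

move_arm:
  commands: "0 0 -18 0 0 0 -1; 0 0 -36 0 0 0 -1; 17 0 -36 0 0 0 -1; 34 0 -36 0 0 0 -1; 50 0 -36 0 0 0 -1"

```text
t: 35.3
tcp_pos: [0.4877, 0.3705, 0.1867]
tool_rot: [-0.212, 0.977, 0.0, 0.001]
force: [-0.3, 0.2, -0.5]
finger_gap: 0.273
gripper_force: 51.1
```

move_arm:
  commands: "4 0 -45 0 0 0 -1; 7 0 -90 0 0 0 -1; 10 0 -135 0 0 0 -1; 10 0 -135 0 0 0 -1; 10 0 -135 0 0 0 -1"

```text
t: 35.92
tcp_pos: [0.4783, 0.3662, 0.3206]
tool_rot: [-0.212, 0.977, -0.0, -0.0]
force: [0.2, 0.2, -0.4]
finger_gap: 0.267
gripper_force: 51.0
```

move_arm:
  commands: "16 -46 0 0 0 3.4 -1; 33 -92 1 0 0 6.9 -1; 49 -139 1 0 0 10.4 -1; 65 -185 2 0 0 13.8 -1; 81 -231 2 0 0 17.2 -1"

```text
t: 36.55
tcp_pos: [0.4999, 0.1211, 0.3165]
tool_rot: [-0.063, 0.998, 0.0, -0.002]
force: [0.0, 1.1, 1.0]
finger_gap: 0.271
gripper_force: 51.0
```

move_arm:
  commands: "2 -49 0 0 0 3.5 -1; 4 -98 1 0 0 7 -1; 6 -147 1 0 0 10.4 -1; 8 -196 2 0 0 13.9 -1; 10 -245 2 0 0 17.3 -1"

```text
t: 37.17
tcp_pos: [0.5213, -0.1228, 0.3145]
tool_rot: [0.088, 0.996, 0.001, -0.002]
force: [0.9, 0.3, -0.0]
finger_gap: 0.275
gripper_force: 51.0
```

move_arm:
  commands: "-13 -47 1 0 0 3.4 -1; -26 -94 1 0 0 6.9 -1; -26 -94 39 0 0 6.9 -1; -26 -94 78 0 0 6.9 -1; -26 -94 95 0 0 6.9 -1"

```text
t: 37.8
tcp_pos: [0.529, -0.2174, 0.217]
tool_rot: [0.147, 0.989, 0.002, -0.004]
force: [-0.0, 0.3, -0.0]
finger_gap: 0.275
gripper_force: 51.1
```

```bash
python3 - <<'E'
from h import *
s=telemetry.sense();print(s['tcp_pos'],s['finger_gap'],wc(s['tcp_pos']))
plan(place(3)[1][:1])
snap('scene','s3.png');cv2.imwrite('pics/c7.png',cv2.resize(cv2.imread('pics/s3.png')[100:270,100:330],None,fx=3.4,fy=3.4,interpolation=cv2.INTER_CUBIC))
E
```

```text
[ 0.52900366 -0.21740154  0.21695283] 0.2746196971003073 [-44.4635394   12.19807139]
-1 0 21 0 -0.1 0 -1; -2 -1 43 0.1 -0.3 0 -1; -2 -1 64 0.1 -0.4 0 -1; -3 -1 86 0.2 -0.5 0 -1; -3 -1 86 0.2 -0.5 0 -1
```

View pics/c7.png

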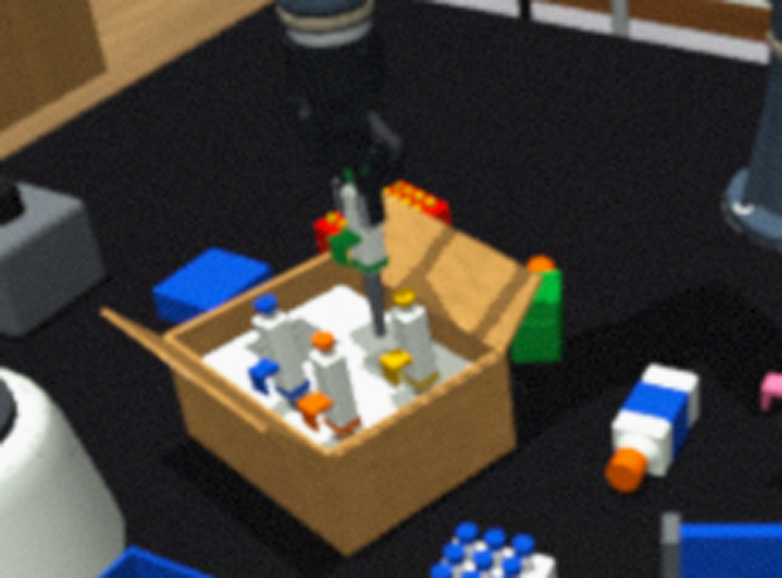

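move_arm:
  commands: "0 0 20 0 0 0 -1; 0 0 40 0 0 0 -1; 0 0 60 0 0 0 -1; 0 0 75 0 0 0 -1; 0 0 84 0 0 0 -1"

```text
t: 38.48
tcp_pos: [0.5312, -0.2184, 0.1363]
tool_rot: [0.147, 0.989, 0.0, -0.001]
force: [-0.1, -0.1, 0.1]
finger_gap: 0.275
gripper_force: 51.1
```

move_arm:
  commands: "0 0 0 0 0 0 -1; 0 0 0 0 0 0 -1; 0 0 0 0 0 0 0.2; 0 0 0 0 0 0 0.2; 0 0 0 0 0 0 0.2"

```text
t: 39.1
tcp_pos: [0.5319, -0.2188, 0.1378]
tool_rot: [0.147, 0.989, -0.0, 0.0]
force: [-0.5, -0.6, 0.4]
finger_gap: 0.601
gripper_force: 0.0
```

move_arm:
  commands: "0 0 -37 0 0 0 0.2; 0 0 -74 0 0 0 0.2; 0 0 -111 0 0 0 0.2; 0 0 -147 0 0 0 0.2; 0 0 -184 0 0 0 0.2"

```text
t: 39.72
tcp_pos: [0.5314, -0.2185, 0.3227]
tool_rot: [0.147, 0.989, 0.0, -0.0]
force: [-0.2, -0.3, -0.3]
finger_gap: 0.599
gripper_force: 0.0
```

```bash
python3 - <<'E'
from h import *
snap('top','top3.png');snap('scene','s4.png')
a=cv2.imread('pics/top3.png')[160:250,225:315];b=cv2.imread('pics/s4.png')[190:280,255:345]
cv2.imwrite('pics/c8.png',cv2.resize(np.hstack([a,b]),None,fx=4.4,fy=4.4,interpolation=cv2.INTER_CUBIC))
cv2.imwrite('pics/c9.png',cv2.resize(np.hstack([cv2.imread('pics/top3.png')[110:230,300:430],cv2.imread('pics/s4.png')[150:270,130:260]]),None,fx=3,fy=3,interpolation=cv2.INTER_CUBIC))
E
```

```text
(no output)
```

View pics/c8.png

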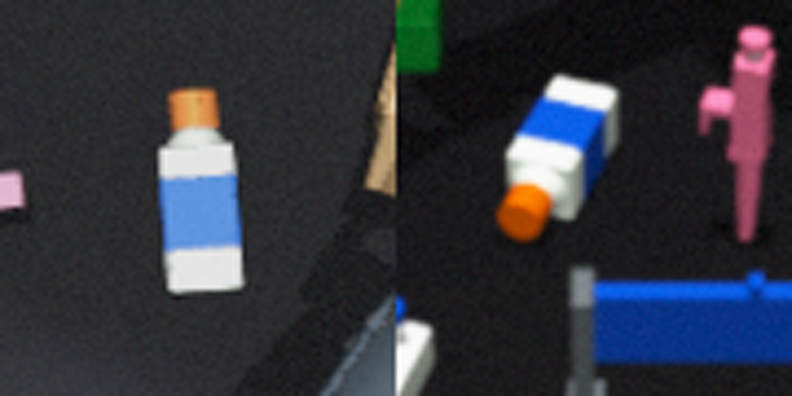

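Top crop: the bottle's body top-face corners are at (160,150), (233,144), (168,291) and (243,288), with the cap at (193,90). It hasn't moved.

```bash
cat >> h.py <<'E'
def tcp(G,R):return np.array(G)+.019*R.apply([0,0,1])
def tilt_in(b,deg,axis):  # tool y along angle b, tips leaning toward -axis
    y=np.array([np.cos(b),np.sin(b),0]);t=np.radians(deg);z=np.append(-np.sin(t)*axis,-np.cos(t))
    return Rn.from_matrix(np.c_[np.cross(y,z),y,z])
E
python3 - <<'E'
from h import *
np.set_printoptions(precision=4,suppress=True)
f=lambda u,v,z:px('top3',225+(u+.5)/4.4-.5,160+(v+.5)/4.4-.5,z)[:2]
c=[f(*p,.048) for p in((160,150),(233,144),(243,288),(168,291))]
print(np.array(c),[np.linalg.norm(c[i]-c[(i+1)%4]) for i in range(4)])
base=(c[2]+c[3])/2;sh=(c[0]+c[1])/2;d=sh-base;yaw=np.arctan2(d[1],d[0]);print('base',base,'len',np.linalg.norm(d),'yaw',yaw,'cap',f(193,90,.03))
d=d/np.linalg.norm(d)
G=np.append(sh-.010*d,.034)
P=tilt_in(yaw-np.pi/2,45,d);print('G',G)
F=tilt_in(CB,45,CX)
D=down(CB)
a=np.array([0,0,1.])
up=lambda h:tcp(G+h*a,P)
mid=down(yaw-np.pi/2)
w=[([.47,-.05,.33],down(yaw-np.pi/4+.1),1),([.50,.0,.30],mid,1),(up(.12),P,1),(up(0),P,1,4)]
q=plan(w)
E
```

```text
[[ 0.495   0.0427]
 [ 0.4996 -0.004 ]
 [ 0.4072 -0.0118]
 [ 0.4047  0.0361]] [np.float64(0.04700774650144196), np.float64(0.09265156929809425), np.float64(0.04795568423820295), np.float64(0.09063422758802318)]
base [0.406  0.0121] len 0.09164169151609187 yaw 0.07875213954198322 cap [0.5364 0.0228]
G [0.4873 0.0186 0.034 ]
9 12 0 0 0 9 1; 18 24 -1 0.1 0.1 18 1; 28 36 -1 0.1 0.1 27 1; 37 48 -2 0.1 0.2 36 1; 46 60 -2 0.2 0.2 45 1
15 2 -1 0 0.1 8.9 1; 30 4 -1 0.1 0.1 17.9 1; 45 6 -1 0.1 0.2 26.9 1; 60 8 -2 0.1 0.2 35.9 1; 75 10 -2 0.2 0.3 44.9 1
12 -9 0 0 0 9 1; 24 -18 -1 0 0.1 18 1; 34 -16 4 0 0.1 26.4 1; 43 -14 9 0 0.1 34.9 1; 52 -11 14 0 0.1 43.4 1
9 -5 5 0 0 8.4 1; 17 -10 10 0 -0.1 16.9 1; 26 -15 15 0 -0.1 25.3 1; 23 -20 47 2 -8.9 25.3 1; 20 -26 79 4 -17.8 25.1 1
5 -4 32 0 -9 0 1; 10 -8 64 0 -18 0 1; 16 -12 95 0 -27 0 1; 25 -12 124 0 -27 0 1; 34 -12 153 0 -27 0 1
21 0 21 0 0 0 1; 42 0 42 0 0 0 1; 42 0 42 0 0 0 1; 42 0 42 0 0 0 1; 42 0 42 0 0 0 1
```

move_arm:
  commands: "9 12 0 0 0 9 1; 18 24 0 0 0 18 1; 28 36 0 0 0 27 1; 37 48 0 0 0 36 1; 46 60 0 0 0 45 1"

```text
t: 40.45
tcp_pos: [0.5043, -0.1472, 0.3204]
tool_rot: [0.516, 0.856, -0.0, -0.001]
force: [0.1, 0.2, 0.9]
finger_gap: 0.999
gripper_force: 0.0
```

move_arm:
  commands: "15 2 0 0 0 9 1; 30 4 0 0 0 18 1; 45 6 0 0 0 27 1; 60 8 0 0 0 36 1; 75 10 0 0 0 45 1"

```text
t: 41.08
tcp_pos: [0.4777, -0.0764, 0.3205]
tool_rot: [0.805, 0.594, -0.0, -0.001]
force: [0.4, 0.7, -0.7]
finger_gap: 0.997
gripper_force: 0.0
```

move_arm:
  commands: "12 -9 0 0 0 9 1; 24 -18 0 0 0 18 1; 34 -16 4 0 0 26.4 1; 43 -14 9 0 0 35 1; 52 -11 14 0 0 43.4 1"

```text
t: 41.7
tcp_pos: [0.4825, -0.0236, 0.3065]
tool_rot: [0.967, 0.254, -0.001, -0.0]
force: [-0.6, 0.3, 0.0]
finger_gap: 1.001
gripper_force: 0.0
```

move_arm:
  commands: "9 -5 5 0 0 8.4 1; 17 -10 10 0 0 17 1; 26 -15 15 0 0 25.3 1; 26 -15 15 0 0 25.3 1; 26 -15 15 0 0 25.3 1"

```text
t: 42.32
tcp_pos: [0.4979, 0.0017, 0.2921]
tool_rot: [0.999, 0.04, -0.0, 0.0]
force: [0.1, -0.9, -0.4]
finger_gap: 0.998
gripper_force: 0.0
```

```bash
cat >> h.py <<'E'
BY=.0788;BD=np.array([np.cos(BY),np.sin(BY)]);BG=np.array([.4873,.0186,.034])
BP=tilt_in(BY-np.pi/2,45,BD);BF=tilt_in(CB,45,CX)
E
python3 - <<'E'
from h import *
s=telemetry.sense();print(s['tcp_pos'],s['q'].round(2))
up=lambda h:tcp(BG+[0,0,h],BP)
q=plan([(up(.12),BP,1),(up(0),BP,1,4)])
E
```

```text
[0.4978716  0.00166106 0.29214041] [-0.22  0.28  1.67 -0.    1.19  1.27]
-4 -4 30 0 -9 0 1; -9 -7 61 0 -18 0 1; -13 -11 91 0 -27 0 1; -18 -14 121 0 -36 0 1; -22 -18 152 0 -44.9 0 1
21 0 21 0 0 0 1; 42 0 43 0 0 0 1; 63 0 64 0 0 0 1; 84 0 85 0 0 0 1; 84 0 85 0 0 0 1
```

move_arm:
  commands: "-4 -4 30 0 -9 0 1; -9 -7 61 0 -18 0 1; -13 -11 91 0 -27 0 1; -18 -14 121 0 -36 0 1; -22 -18 152 0 -45 0 1"

```text
t: 42.95
tcp_pos: [0.4757, 0.0175, 0.1399]
tool_rot: [0.923, 0.036, -0.383, 0.015]
force: [0.0, 0.6, 0.1]
finger_gap: 1.002
gripper_force: 0.0
```

move_arm:
  commands: "21 0 21 0 0 0 1; 42 0 43 0 0 0 1; 63 0 64 0 0 0 1; 63 0 64 0 0 0 1; 63 0 64 0 0 0 1"

```text
t: 43.58
tcp_pos: [0.4747, 0.0177, 0.0514]
tool_rot: [0.923, 0.036, -0.382, 0.015]
force: [-0.5, -0.6, -0.2]
finger_gap: 1.005
gripper_force: 0.0
```

```bash
python3 - <<'E'
from h import *
s=telemetry.sense();print(s['tcp_pos'],s['q'].round(2),s['force'])
plan([(tcp(BG,BP),BP,1,3)])
snap('scene','s5.png')
b=cv2.imread('pics/s5.png')[150:290,225:365]
cv2.imwrite('pics/c10.png',cv2.resize(b,None,fx=4,fy=4,interpolation=cv2.INTER_CUBIC))
E
```

```text
[0.4747367  0.01768833 0.05144716] [-0.11  0.95  1.4  -0.13  1.57  1.44] [-0.53074102 -0.62064678 -0.22924058]
7 0 7 0 0 0 1; 14 0 15 0 0 0 1; 21 0 22 -0.1 0 -0.1 1; 21 0 22 -0.1 0 -0.1 1; 21 0 22 -0.1 0 -0.1 1
```

View pics/c10.png

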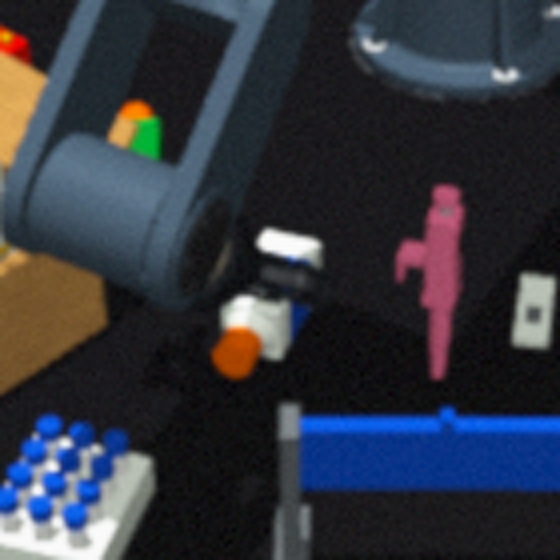

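The open fingers straddle the bottle body, with the cap at (236,352) beyond them. Descending and closing.

move_arm:
  commands: "7 0 7 0 0 0 1; 14 0 15 0 0 0 1; 21 0 22 0 0 0 1; 21 0 22 0 0 0 1; 21 0 22 0 0 0 -1"
  grip_force: 70

```text
t: 44.25
tcp_pos: [0.4735, 0.0179, 0.0202]
tool_rot: [0.923, 0.036, -0.383, 0.015]
force: [0.2, -0.1, 0.0]
finger_gap: 0.816
gripper_force: 0.0
```

move_arm:
  commands: "0 0 0 0 0 0 -1; 0 0 0 0 0 0 -1; 0 0 0 0 0 0 -1; 0 0 0 0 0 0 -1; 0 0 0 0 0 0 -1"

```text
t: 44.88
tcp_pos: [0.4741, 0.0179, 0.0206]
tool_rot: [0.923, 0.036, -0.382, 0.015]
force: [3.2, 0.5, 4.9]
finger_gap: 0.553
gripper_force: 72.0
```

```bash
python3 - <<'E'
from h import *
s=telemetry.sense();print(s['tcp_pos'],s['finger_gap'],s['q'].round(2))
up=lambda h:tcp(BG+[0,0,h],BP)
w=[(up(.24),BP,-1)]
A=BP;
# turn about tool z with travel
rel=(BP.inv()*BF).as_rotvec(degrees=True);print('rel',rel)
w+=[(tcp(cw(-100,-50,285),BF),BF,-1),(tcp(cw(0,-68.5,285),BF),BF,-1)]
q=plan(w,step=45,deg=9)
print(q[0],(q[1].inv()*BF).magnitude());plan([(tcp(cw(0,-68.5,115),BF),BF,-1)],step=30,start=q)
E
```

```text
[0.47406322 0.01790481 0.02064116] 0.5531285587436636 [-0.11  0.99  1.4  -0.13  1.52  1.44]
rel [   0.           21.85573202 -163.44534597]
-28 0 -28 0 0 0 -1; -57 0 -57 0 0 0 -1; -85 0 -85 0 0 0 -1; -113 0 -113 0 0 0 -1; -141 0 -141 0 0 -0.1 -1
-29 0 -29 -0.1 -0.1 0 -1; -31 15 -27 0 1.1 -8.6 -1; -33 29 -26 0 2.2 -17.2 -1; -36 43 -24 0 3.4 -25.8 -1; -38 57 -23 0 4.5 -34.4 -1
-10 11 1 0 1.2 -8.6 -1; -20 21 2 0 2.3 -17.2 -1; -30 32 3 0 3.5 -25.8 -1; -40 42 4 0 4.6 -34.4 -1; -50 53 5 0 5.8 -43 -1
-15 0 0 0 1.1 -8.6 -1; -29 1 -1 0 2.2 -17.2 -1; -44 2 -1 0 3.4 -25.8 -1; -58 3 -2 0 4.5 -34.4 -1; -73 3 -2 0 5.7 -43 -1
-11 -9 -2 0 1.1 -8.6 -1; -22 -18 -3 0 2.3 -17.2 -1; -33 -27 -5 0 3.4 -25.8 -1; -44 -37 -7 0 4.6 -34.4 -1; -55 -46 -8 0 5.7 -43 -1
-24 -6 -24 0 0 0 -1; -47 -12 -47 0 0 0 -1; -71 -19 -71 0 0 0 -1; -71 -19 -71 0 0 0 -1; -71 -19 -71 0 0 0 -1
[ 0.53517443 -0.30403633  0.27151236] 0.000831989626916434
-20 0 20 0 0 0 -1; -40 0 40 0 0 0 -1; -60 0 60 0 0 0 -1; -80 0 80 0 0 0 -1; -100 0 100 0 0 0 -1
-20 0 20 0 0 0 -1; -20 0 20 0 0 0 -1; -20 0 20 0 0 0 -1; -20 0 20 0 0 0 -1; -20 0 20 0 0 0 -1
```

move_arm:
  commands: "-28 0 -28 0 0 0 -1; -57 0 -57 0 0 0 -1; -85 0 -85 0 0 0 -1; -113 0 -113 0 0 0 -1; -141 0 -141 0 0 0 -1"

```text
t: 45.5
tcp_pos: [0.4731, 0.018, 0.2199]
tool_rot: [0.923, 0.036, -0.383, 0.015]
force: [-0.4, -0.7, -2.3]
finger_gap: 0.552
gripper_force: 72.2
```

move_arm:
  commands: "-29 0 -29 0 0 0 -1; -31 15 -27 0 1.1 -8.6 -1; -33 29 -26 0 2.2 -17.2 -1; -36 43 -24 0 3.4 -25.8 -1; -38 57 -23 0 4.5 -34.4 -1"

```text
t: 46.12
tcp_pos: [0.4667, -0.0399, 0.2618]
tool_rot: [0.885, 0.31, -0.333, -0.102]
force: [-0.4, 0.0, -1.7]
finger_gap: 0.548
gripper_force: 72.3
```

move_arm:
  commands: "-10 11 1 0 1.2 -8.6 -1; -20 21 2 0 2.3 -17.2 -1; -30 32 3 0 3.5 -25.8 -1; -40 42 4 0 4.6 -34.4 -1; -50 53 5 0 5.8 -43 -1"

```text
t: 46.75
tcp_pos: [0.4594, -0.1124, 0.2642]
tool_rot: [0.725, 0.607, -0.229, -0.232]
force: [0.9, -0.7, -1.7]
finger_gap: 0.548
gripper_force: 72.3
```

move_arm:
  commands: "-15 0 0 0 1.1 -8.6 -1; -29 1 -1 0 2.2 -17.2 -1; -44 2 -1 0 3.4 -25.8 -1; -58 3 -2 0 4.5 -34.4 -1; -73 3 -2 0 5.7 -43 -1"

```text
t: 47.38
tcp_pos: [0.4512, -0.1849, 0.2678]
tool_rot: [0.462, 0.818, -0.092, -0.329]
force: [-0.9, -0.6, -1.6]
finger_gap: 0.546
gripper_force: 72.3
```

move_arm:
  commands: "-11 -9 -2 0 1.1 -8.6 -1; -22 -18 -3 0 2.3 -17.2 -1; -33 -27 -5 0 3.4 -25.8 -1; -44 -37 -7 0 4.6 -34.4 -1; -55 -46 -8 0 5.7 -43 -1"

```text
t: 48.0
tcp_pos: [0.4435, -0.2568, 0.2701]
tool_rot: [0.134, 0.914, 0.057, -0.379]
force: [-0.6, -0.3, -1.3]
finger_gap: 0.557
gripper_force: 72.3
```

```bash
python3 - <<'E'
from h import *
s=telemetry.sense();print(s['tcp_pos'],s['finger_gap'],s['q'].round(2),tcp(cw(-100,-50,285),BF),np.degrees((Rn.from_quat(s['tool_rot']).inv()*BF).as_rotvec()))
q=plan([(tcp(cw(0,-68.5,285),BF),BF,-1)],step=45)
plan([(tcp(cw(0,-68.5,115),BF),BF,-1)],step=30,start=q)
snap('scene','s6.png')
b=cv2.imread('pics/s6.png')[90:270,100:300]
cv2.imwrite('pics/c11.png',cv2.resize(b,None,fx=3.3,fy=3.3,interpolation=cv2.INTER_CUBIC))
E
```

```text
[ 0.44353667 -0.25681511  0.27013459] 0.5567387719838613 [-0.61  0.71  1.22 -0.24  1.97 -1.9 ] [ 0.44492813 -0.25686002  0.27156497] [ 0.03465733 -0.09376904  0.19134757]
-23 -6 -24 0 0 0.1 -1; -47 -12 -49 0 -0.1 0.1 -1; -70 -18 -73 0 -0.1 0.2 -1; -70 -18 -73 0 -0.1 0.2 -1; -70 -18 -73 0 -0.1 0.2 -1
-20 0 20 0 0 0 -1; -40 0 40 0 0 0 -1; -60 0 60 0 0 0 -1; -80 0 80 0 0 0 -1; -101 0 100 0 0 0 -1
-20 0 20 0 0 0 -1; -20 0 20 0 0 0 -1; -20 0 20 0 0 0 -1; -20 0 20 0 0 0 -1; -20 0 20 0 0 0 -1
```

View pics/c11.png

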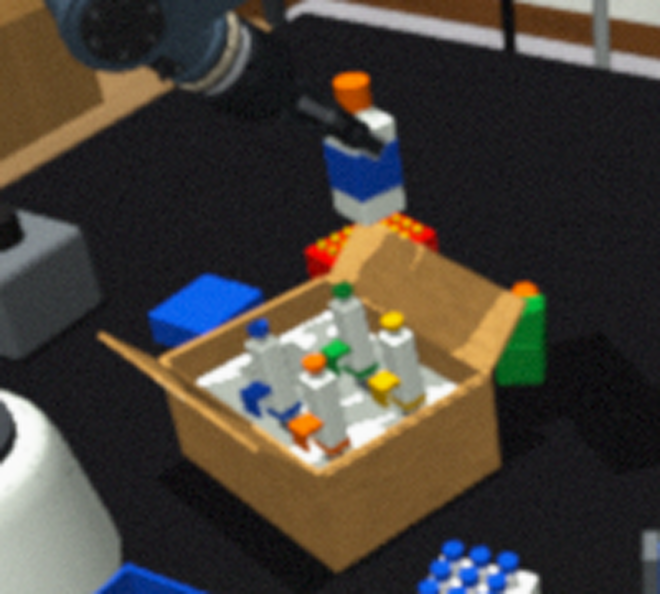

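Bottle is upright at crop (365,150), and the four pipettes are seated. I gripped it 10 mm above its axis, so I'll correct for that over the bay.

```bash
python3 - <<'E'
from h import *
c=tcp(cw(-100,-50,285),BF) # commanded
q=plan([(tcp(cw(10,-68.5,285),BF),BF,-1,5)],start=(c,BF))
q=plan([(tcp(cw(10,-68.5,190),BF),BF,-1,5)],start=q)
q=plan([(tcp(cw(10,-68.5,125),BF),BF,-1,5)],start=q)
print(q[0])
E
```

```text
-16 -4 -16 0 0 0 -1; -31 -7 -31 0 0 0 -1; -47 -11 -47 0 0 0 -1; -62 -15 -62 0 0 0 -1; -78 -18 -78 0 0 0 -1
-13 0 13 0 0 0 -1; -27 0 27 0 0 0 -1; -40 0 40 0 0 0 -1; -54 0 54 0 0 0 -1; -67 0 67 0 0 0 -1
-9 0 9 0 0 0 -1; -18 0 19 0 0 0 -1; -28 0 28 0 0 0 -1; -37 0 37 0 0 0 -1; -46 0 46 0 0 0 -1
[ 0.54523837 -0.30615359  0.11175884]
```

move_arm:
  commands: "-16 -4 -16 0 0 0 -1; -31 -7 -31 0 0 0 -1; -47 -11 -47 0 0 0 -1; -62 -15 -62 0 0 0 -1; -78 -18 -78 0 0 0 -1"

```text
t: 48.68
tcp_pos: [0.5445, -0.3057, 0.2701]
tool_rot: [0.137, 0.913, 0.056, -0.379]
force: [-0.0, -0.3, -2.3]
finger_gap: 0.554
gripper_force: 72.3
```

move_arm:
  commands: "-13 0 13 0 0 0 -1; -27 0 27 0 0 0 -1; -40 0 40 0 0 0 -1; -54 0 54 0 0 0 -1; -67 0 67 0 0 0 -1"

```text
t: 49.3
tcp_pos: [0.5439, -0.306, 0.1752]
tool_rot: [0.137, 0.914, 0.056, -0.379]
force: [0.9, 1.2, -1.8]
finger_gap: 0.554
gripper_force: 72.4
```

move_arm:
  commands: "0 0 0 0 0 0 -1; -10 0 10 0 0 0 -1; -20 0 20 0 0 0 -1; -32 0 32 0 0 0 -1; -40 0 40 0 0 0 -1"

```text
t: 49.92
tcp_pos: [0.5438, -0.306, 0.1185]
tool_rot: [0.137, 0.913, 0.056, -0.379]
force: [-0.1, -1.0, -1.6]
finger_gap: 0.552
gripper_force: 72.4
```

move_arm:
  commands: "-5 0 5 0 0 0 -1; -10 0 10 0 0 0 -1; -14 0 14 0 0 0 -1; -18 0 18 0 0 0 -1; -18 0 18 0 0 0 -1"

```text
t: 50.55
tcp_pos: [0.544, -0.3061, 0.0942]
tool_rot: [0.137, 0.914, 0.056, -0.379]
force: [-0.3, 0.3, -1.9]
finger_gap: 0.551
gripper_force: 72.4
```

move_arm:
  commands: "0 0 0 0 0 0 -1; -1 0 1 0 0 0 -1; -1 0 1 0 0 0 -1; -2 0 2 0 0 0 -1; -2 0 2 0 0 0 -1"

```text
t: 51.18
tcp_pos: [0.5441, -0.3062, 0.0917]
tool_rot: [0.137, 0.914, 0.056, -0.379]
force: [0.5, 0.6, -2.4]
finger_gap: 0.553
gripper_force: 72.4
```

move_arm:
  commands: "0 0 0 0 0 0 0.3; 0 0 0 0 0 0 0.3; 0 0 0 0 0 0 0.3; 0 0 0 0 0 0 0.3; 0 0 0 0 0 0 0.3"

```text
t: 51.8
tcp_pos: [0.5442, -0.3063, 0.0919]
tool_rot: [0.137, 0.914, 0.056, -0.379]
force: [-0.3, 0.2, -0.1]
finger_gap: 0.654
gripper_force: 0.0
```

move_arm:
  commands: "0 0 -10 0 0 0 0.3; 0 0 -25 0 0 0 0.3; 0 0 -45 0 0 0 0.3; 5 0 -70 0 0 0 0.3; 15 0 -95 0 0 0 0.3"

```text
t: 52.42
tcp_pos: [0.599, -0.3228, 0.1703]
tool_rot: [0.137, 0.914, 0.056, -0.379]
force: [1.5, 0.5, 0.9]
finger_gap: 0.65
gripper_force: 0.0
```

move_arm:
  commands: "25 0 -25 0 0 0 0.3; 50 0 -50 0 0 0 0.3; 80 0 -80 0 0 0 0.3; 100 0 -90 0 0 0 0.3; 120 0 -90 0 0 0 0.3"

```text
t: 53.05
tcp_pos: [0.5781, -0.3162, 0.319]
tool_rot: [0.137, 0.914, 0.055, -0.378]
force: [0.4, -0.6, -0.1]
finger_gap: 0.647
gripper_force: 0.0
```

```bash
python3 - <<'E'
from h import *
s=telemetry.sense();print(s['tcp_pos'],s['finger_gap'],s['q'].round(2))
plan([([.48,.02,.38],down(1.4),.3)])
E
```

```text
[ 0.57805434 -0.31621043  0.31898393] 0.646565488119787 [-0.58  0.91  0.64 -0.28  2.33 -1.97]
26 42 13 0.4 -6.4 -1 0.3; 51 84 26 0.8 -12.8 -2 0.3; 77 125 39 1.2 -19.2 -2.9 0.3; 103 167 52 1.5 -25.6 -3.9 0.3; 128 209 66 1.9 -32 -4.9 0.3
25 44 -3 0.4 -6.4 -1 0.3; 50 89 -6 0.8 -12.8 -2 0.3; 50 89 -6 0.8 -12.8 -2 0.3; 50 89 -6 0.8 -12.8 -2 0.3; 50 89 -6 0.8 -12.8 -2 0.3
```

move_arm:
  commands: "26 42 13 0 -6.4 -1 0.3; 51 84 26 0.8 -12.8 -2 0.3; 77 125 39 1 -19.2 -3 0.3; 103 167 52 1.5 -25.6 -4 0.3; 128 209 66 2 -32 -5 0.3"

```text
t: 53.68
tcp_pos: [0.5069, -0.0745, 0.3619]
tool_rot: [0.101, 0.989, 0.016, -0.11]
force: [0.8, 0.1, -0.1]
finger_gap: 0.649
gripper_force: 0.0
```

move_arm:
  commands: "25 44 -3 0 -6.4 -1 0.3; 50 89 -6 0.8 -12.8 -2 0.3; 50 89 -6 0.8 -12.8 -2 0.3; 50 89 -6 0.8 -12.8 -2 0.3; 50 89 -6 0.8 -12.8 -2 0.3"

```text
t: 54.3
tcp_pos: [0.4803, 0.0192, 0.3789]
tool_rot: [0.085, 0.996, 0.0, -0.002]
force: [0.5, -0.4, -0.7]
finger_gap: 0.65
gripper_force: 0.0
```

```bash
python3 - <<'E'
from h import *
snap('top','top9.png');snap('scene','s9.png')
cv2.imwrite('pics/c12.png',cv2.resize(np.hstack([cv2.imread('pics/top9.png')[105:235,300:430],cv2.imread('pics/s9.png')[140:270,130:260]]),None,fx=3,fy=3,interpolation=cv2.INTER_CUBIC))
E
```

```text
(no output)
```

View pics/c12.png

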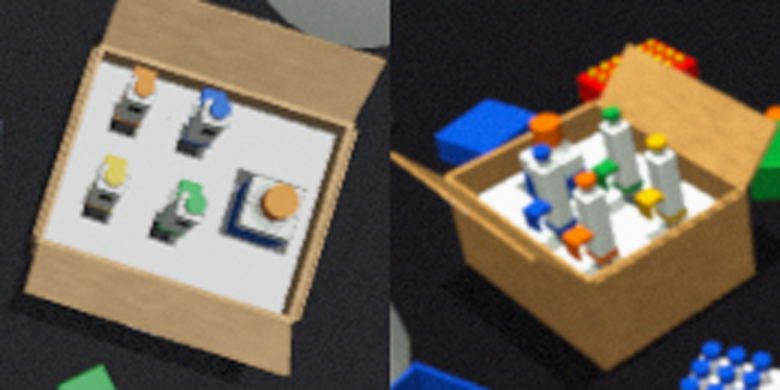

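Everything is in place: both flaps are folded back, the four pipettes stand in their holes, and the bottle is upright in the bay with its cap at (279,203).

```bash
python3 - <<'E'
from h import *
print(wc(px('top9',300+279/3,105+203/3,.15)),[wc(px('top9',300+u/3,105+v/3,.18)).round() .tolist() for u,v in((145,80),(214,103),(115,170),(190,198))])
print(ticket.sign_off())
E
```

```text
[ -3.47834356 -67.70847994] [[57.0, 77.0], [55.0, 15.0], [-25.0, 79.0], [-29.0, 11.0]]
the job is handed in; nothing more can be done
None
```

The job is handed in. The last pictures show both flaps folded back, all four pipettes foot down in their own holes (leaning slightly), and the bottle cap up in the bay; no verdict came back.

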